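# Hook the tool-rest bracket into the slotted bench stand and lock it

### The job

Pick up the tool-rest bracket, put its two claws through the two slots of the strip on the bench stand, under the stand's top shelf, and press it straight down until it is fully home and the spring lock button snaps out into the hole of the bracket's back plate. Then let go and leave it hanging there, and leave the tape roll, the torch burner and the wax block where they stand.

Things in the scene. Friction and masses are not known exactly. Their poses are not given: they have to be found in the camera images.
- bracket: Loose dark steel tool-rest bracket, about 300 g, standing on its flange; 122 long (x), 44 wide (y), 88 high (z) mm. Origin: underside, mid width, in the plane of the REAR face of its back plate; x points rearward (as the claws do), z up. Back plate x -6 to 0, y +-19, z 0 to 88 mm.
- bracket_bar (a point): Holding point in the bracket's grip bar, at (-75, 0, 34) mm in the bracket frame. The bar is an upright web 14 mm thick (y +-7), x -110 to -6, z 0 to 44 mm; at its foot is a flange 44 mm wide with rims 12 mm high.
- bracket_hole (a point): Centre of the 14 x 14 mm lock hole, on the rear face of the bracket's back plate, (0, 0, 54) mm in the bracket frame. Axes as the bracket's.
- bracket_claws (a point): Tip of the upper claw's lip, (12, 0, 52) mm in the bracket frame. Two equal claws, 9 mm thick in y, stick out of the back plate to x = 12 mm: each a neck 9 mm high (z 62 to 71; lower claw z 16 to 25) with, from x = 6.5 to 12 mm, a lip hanging 10 mm below the neck (z 52 to 71; lower claw 6 to 25).
- stand: Bench stand fixed to the bench: foot plate 105 x 140 x 10 mm (x -55 to 50), two posts, a vertical slotted strip in front of them, a shelf on top. Origin: at bench level, mid width, in the plane of the strip's FRONT face; x points into the strip (away from the robot), z up. The bracket hangs with its axes along the stand's, its origin then 40 to 60 mm above the stand's.
- shelf_edge (a point): Middle of the lower front edge of the stand's fixed shelf, (-105, 0, 252) mm in the stand frame. The shelf spans x -105 to 40, y +-85 mm and has two ribs under it down to z 240. A gripper that holds the bracket below it must lean back, away from the stand, 20 degrees or more (35 to 45 is comfortable).
- slot_nominal (a point): Nominal middle between the slots, (0, 0, 104) mm in the stand frame. Strip 60 mm wide, 4 mm thick (claw play 2.5 mm), clear behind; two slots 14 mm wide (y +-7), 30 mm high, nominally z 66 to 96 and 112 to 142. The strip is clamped at an unreported height, up to 10 mm above or below nominal, and its slots and lock button with it. Home, claw necks rest on the slots' lower ends.
- slot_entry (a point): Stand frame (0, 0, 65.5) mm: nominal place of the bracket's origin with the claws through, before pressing down. They pass when the bracket is 10 to 21 mm above its (unknown) home height, nominally z 50. Else they meet solid strip with the back plate still 12 mm off it: then draw back and try 9 mm higher or lower, pushing with about 12 N.
- lock (a joint): Spring lock button: ball nose 10 mm across, 5 mm proud of the strip midway between the slots. Reads how far it is pressed in, 0 to 0.006 m; 3 N at first, 6 N fully in. The back plate presses it in as the claws go through; with the bracket home it snaps into the hole (about 0). Pressing home takes 5 to 20 N with the bar held level; pressed far out unheld, it may jam.
- handpiece_cradle: Fixed grey cradle on the bench between bracket and stand, with a hand motor lying in it, about 200 x 75 mm along x, up to 85 mm high; an obstacle to carry things over. Origin: centre of the cradle underside.
- tape: Roll of masking tape, 66 mm across, 20 mm high, lying on the bench; bystander. Origin: centre of underside.
- torch: Small glass torch burner, 48 mm across, 70 mm high; bystander. Origin: centre of underside.
- wax_block: Block of cream modelling wax, 56 x 86 x 19 mm, lying flat on the bench; bystander. Origin: centre of underside.

How it is judged:
By the outcome, as a careful person would: the job done as asked, in the order asked, and still so for the second after the job is handed in, with the robot touching nothing.
It also fails if it takes over 51 s, if anything falls off the work surface, if the arm or the gripper's body presses on something with over 40 N, if the wrist force passes 120 N, or if a joint passes its speed limit or range.

### The arm

A 7-joint arm with a two-finger parallel gripper is mounted at the origin on a cart in front of the work surface, level with it; the furniture and walls round the work are solid. World frame = base frame: x ahead of the robot, y to its left, z up, the work surface at z = 0. Lengths are in mm, angles in rad, forces in N, time in s.
With the tool pointing down it reaches from about 425 to 1025 mm from the base axis. Payload 9.4 kg.
Tool frame: the origin (TCP) lies midway between the tips of the shut fingers; the grasp point (between the pads) lies 19 mm behind it (robot.tcp_to_grasp is the distance from the TCP to the grasp point, in mm); z points along the fingers, y is the line along which they close (so a half turn about z gives the same grasp; the last joint's range is limited). The gripper opens to 93 mm and grips with 3 to 60 N. Pads are 15 mm wide; open, the fingers measure 128 mm over their backs; the gripper's body (75 mm by 188 mm) begins 65 mm behind the grasp point.
Start: joints at [1.149, 0.599, -0.003, 1.599, 0.002, 0.943, -0.08], TCP at [245.046, -682.332, 218.618] pointing down, gripper open.
Joint ranges: [-2.57, 2.57], [-0.35, 1.97], [-1.29, 1.29], [0.11, 2.56], [-1.05, 4.19], [0.11, 1.86], [-2.63, 2.63]. Speed limits (rad/s): [2.22, 2.22, 3.01, 3.01, 3.14, 3.14, 3.14].

### API

Orientations are given as a rotation vector (axis times angle).
In Python, from bench import robot, imaging, workorder gives the robot as it stands.
- The arm moves only by the tool step_arm, never from a script. Its argument "rows" is a list of rows, each a list of 3 entries, a list of its own where there are three numbers: the opening in per cent of the stroke, from 0 (shut) to 100 (fully open), then the shift along the tool's x, y, z in cm, then the turn about the tool's z in rad. A call has exactly 5 rows; each row shifts and turns the commanded pose from where the row before left it, along the tool's axes as they then stand; what a row does not reach is not made up. A row lasts 1/10 s, in which the tool goes at most 50 mm and 8.59 degrees, less where a joint would pass 70% of its speed; a pose out of reach is approached as far as the arm can. A call is refused whole if a number of a shift passes 5 or a number of a turn 0.15, either way. A call with a gripper value outside its range is refused whole. The fingers move at their own pace and stop on an object; "squeeze" is the grip in N (left out, the last holds). Time passes only in rows, so rows that do not move let the fingers close, or fill a call up. It gives the time, the measured TCP pose, the force, the opening and the grip force at its end, in the units of the state.
- robot.read_state(): the state, without advancing time (a new reading comes with each control period).
- imaging.capture(name): name is "scene" or "top" or "wrist"; returns a dict with "frame" (420x560x3 uint8, red, green, blue), "depth" (420x560 float32, mm along the optical axis (not along the pixel's ray), 0 where there is no reading), "fx", "fy", "cx", "cy" (pixels), "xyz" and "orientation" of the camera in the world. Camera axes: x right, y up, looking along -z (the intrinsics and any distortion apply to the point x, -y, -z); pixel columns grow to the right and rows downward; lengths in mm; the calibration is good to about 2 mm. A picture is of the moment at which its call begins.
- workorder.close_job(): hands the job in; it is judged then, once.
The state is a dict: "t": time; "joint_positions": joint angles; "joint_vel": joint speeds; "effort": joint torques, N m; "eef_pos": TCP position; "tool_rot": TCP orientation; "force": force on the tool from outside, world axes, zero at the start; "torque": the same for the moment, N m; "finger_gap": finger opening in mm; "finger_force": force on a finger pad.
Only numpy, scipy, OpenCV 4.12 (cv2) and the standard library are available. Lean on these libraries where they do the work, as an engineer would, in place of code of your own. Each camera call takes 0.05 s, during which the arm holds its last target. There are 200 camera calls.

## Working session

There is one attempt and no reset: what is moved stays moved. The work goes in short steps, Python scripts to look and compute and a tool call to move; the robot and the scene stay as the last step left them, time stands still between calls to the robot, and variables do not carry over. Pictures are saved under pics/ and viewed, at most 10 in all, crops included, and the job is handed in when it is done.

Besides the shell and the picture viewer there is one more tool, called after ">>>" as a command line: name --argument value ..., lists and objects as JSON in quotes. step_arm: Moves the arm, as the interface text tells. Its arguments: {"type":"object","properties":{"rows":{"type":"array"},"squeeze":{"type":"number"}},"required":["rows"]}

```bash
ls; mkdir -p pics; cat > h.py <<'E'
import numpy as np, cv2
from scipy.spatial.transform import Rotation as R
from bench import robot, imaging, workorder
np.set_printoptions(precision=3,suppress=True)
def cap(n,f=None):
    c=imaging.capture(n)
    if f: cv2.imwrite('pics/'+f,c['frame'][:,:,::-1])
    d=c['depth']; v,u=np.mgrid[:d.shape[0],:d.shape[1]]
    p=np.stack([(u-c['cx'])/c['fx']*d,-(v-c['cy'])/c['fy']*d,-d],-1)
    o=np.array(c['orientation'],float)
    r=R.from_rotvec(o) if o.shape==(3,) else R.from_matrix(o)
    P=p@r.as_matrix().T+np.array(c['xyz']); P[d==0]=np.nan
    return c,P
E
python3 - <<'E'
from h import *
s=robot.read_state();print(s)
for n in ['scene','top']:
    c,P=cap(n,n+'0.png'); np.save(n+'P.npy',P); print(n,c['fx'],c['fy'],c['cx'],c['cy'],c['xyz'],c['orientation'],[k for k in c])
E
```

```text
pics
{'t': 0.0, 'joint_positions': array([ 1.149,  0.6  , -0.003,  1.6  ,  0.002,  0.943, -0.08 ]), 'joint_vel': array([ 0.001, -0.002, -0.001, -0.002,  0.002, -0.   ,  0.001]), 'effort': array([  0.001, -76.505,   1.498, -25.234,  -0.052,   0.017,   0.   ]), 'eef_pos': array([ 244.873, -681.883,  217.759]), 'tool_rot': array([-3.094, -0.539,  0.001]), 'force': array([0.375, 0.1  , 0.491]), 'torque': array([-0.014, -0.032,  0.015]), 'finger_force': 0.0, 'finger_gap': 93.22211263182857}
scene 507.2956528053343 507.2956528053343 281.23731826309773 211.07667663119202 [1050.231 -793.318  860.584] [0.953 0.245 0.489] ['frame', 'depth', 'fx', 'fy', 'cx', 'cy', 'xyz', 'orientation']
top 456.6265235262679 456.6265235262679 272.0864921321786 210.05553370260122 [-142.757   64.417 1024.864] [ 0.541 -0.528 -1.487] ['frame', 'depth', 'fx', 'fy', 'cx', 'cy', 'xyz', 'orientation']
```

View pics/scene0.png

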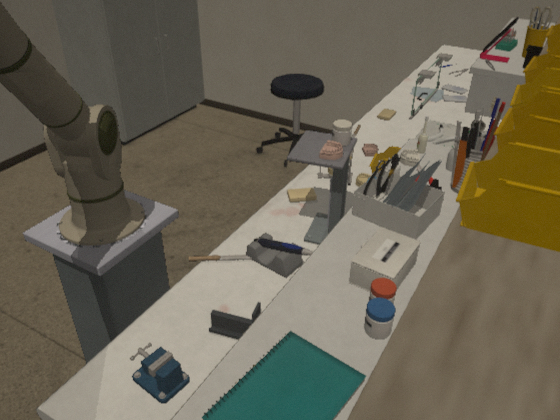

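View pics/top0.png

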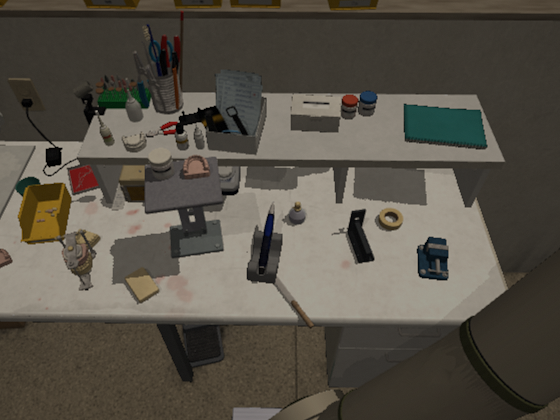

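The scene shows the bracket near (235,322) in the scene image and (360,235) in the top image. The stand is at (190,200) top, the cradle at (265,250), the torch at (297,212), the tape at (390,218) and the wax block at (142,285).

```bash
python3 - <<'E'
from h import *
P=np.load('topP.npy')
for n,(u,v) in dict(tape=(390,210),torch=(297,215),wax=(142,285),shelfL=(150,203),shelfR=(218,203),shelfBL=(150,180),shelfBR=(215,165),strip=(194,222),footL=(173,251),footR=(221,246),post=(198,215),cradle=(265,255),br_top=(356,215),br_bar=(364,245),br_end=(370,258),upper_shelf=(300,150)).items(): print(n,P[v,u])
# bracket points
m=np.zeros(P.shape[:2],bool); m[200:270,340:382]=1
def rep(Q,name):
    xy=Q[:,:2].astype(np.float32); print(name,len(Q),cv2.minAreaRect(xy),Q.min(0),Q.max(0))
S=np.load('sceneP.npy'); ms=np.zeros(S.shape[:2],bool); ms[295:345,200:270]=1
for nm,PP,mm in (('top',P,m),('scene',S,ms)):
    Q=PP[mm]; Q=Q[np.isfinite(Q).all(1)]
    for lo,hi in ((6,200),(5,20),(36,50),(50,95),(80,95)):
        q=Q[(Q[:,2]>lo)&(Q[:,2]<hi)]
        if len(q)>5: rep(q,(nm,lo,hi))
# stand shelf
Q=P[150:215,135:228].reshape(-1,3); Q=Q[np.isfinite(Q).all(1)]; q=Q[(Q[:,2]>245)&(Q[:,2]<275)]; rep(q,'shelf')
Q=P[225:262,160:230].reshape(-1,3); q=Q[(Q[:,2]>6)&(Q[:,2]<15)]; rep(q,'foot')
Q=P[205:235,170:215].reshape(-1,3); q=Q[(Q[:,2]>30)&(Q[:,2]<200)]; rep(q,'strip')
E
```

```text
tape [ 683.319 -253.267   19.187]
torch [647.766  11.993  35.446]
wax [429.387 403.361  19.514]
shelfL [491.805 343.21  265.804]
shelfR [500.207 196.543 258.701]
shelfBL [559.746 355.968 265.878]
shelfBR [610.773 213.302 264.924]
strip [591.883 286.404  70.095]
footL [537.929 343.568  12.154]
footR [559.303 217.559   7.723]
post [591.206 271.773 100.912]
cradle [497.835  96.154  59.607]
br_top [ 617.592 -142.475   76.467]
br_bar [nan nan nan]
br_end [ 530.304 -181.297    3.435]
upper_shelf [731.315   9.52  202.183]
('top', 6, 200) 756 ((614.3484497070312, -171.60626220703125), (215.71897888183594, 111.08609771728516), 0.9394570589065552) [ 505.593 -226.179    6.064] [ 721.394 -114.334   91.236]
('top', 5, 20) 295 ((615.7578125, -165.94786071777344), (114.32735443115234, 225.23239135742188), 86.88542938232422) [ 505.593 -224.874    5.04 ] [ 730.429 -103.748   19.983]
('top', 36, 50) 238 ((570.6567993164062, -153.050048828125), (111.28063201904297, 37.77875900268555), 4.802555084228516) [ 516.45  -176.266   36.091] [ 625.829 -130.108   49.581]
('top', 50, 95) 140 ((622.1841430664062, -
[... 1015 characters left out ...]
2.576 -130.08    88.612]
('scene', 80, 95) 53 ((626.0787353515625, -148.6166229248047), (6.394749641418457, 39.321876525878906), 13.29362964630127) [ 619.029 -167.617   80.506] [ 632.576 -130.08    88.612]
shelf 2998 ((555.6115112304688, 282.00030517578125), (147.56765747070312, 168.641845703125), 11.094301223754883) [468.238 186.111 250.511] [642.191 377.312 274.939]
foot 1248 ((576.0777587890625, 279.5028076171875), (107.63905334472656, 168.46510314941406), 2.0740857124328613) [520.279 193.378   6.053] [629.536 365.312  14.982]
strip 525 ((594.0901489257812, 285.56304931640625), (31.095142364501953, 67.98707580566406), 30.694211959838867) [580.109 258.728  31.486] [624.812 321.216 132.1  ]
```

>>> step_arm --rows '[[100,[0,0,-2],[0,0,0]],[100,[0,0,-2],[0,0,0]],[100,[0,0,-2],[0,0,0]],[100,[0,0,-2],[0,0,0]],[100,[0,0,-2],[0,0,0]]]'

```text
invalid input
```

```bash
python3 - <<'E'
from h import *
T=np.load('topP.npy');S=np.load('sceneP.npy')
def sel(P,v0,v1,u0,u1,z0,z1):
    q=P[v0:v1,u0:u1].reshape(-1,3); q=q[np.isfinite(q).all(1)]; return q[(q[:,2]>z0)&(q[:,2]<z1)]
def line(q,n):
    l=cv2.fitLine(q[:,:2].astype(np.float32),cv2.DIST_HUBER,0,.01,.01).ravel(); print(n,len(q),'dir deg',np.degrees(np.arctan2(l[1],l[0])),'pt',l[2:], 'z med',np.median(q[:,2]))
for n,P,b in (('top',T,(200,270,340,382)),('scene',S,(295,345,200,270))):
    q=sel(P,*b,84,93); line(q,n+' plate')
    q=sel(P,*b,41,47); q=q[(q[:,0]<612)&(q[:,0]>515)]; line(q,n+' web')
    print(cv2.minAreaRect(q[:,:2].astype(np.float32)))
# stand: shelf from both cams
for n,P,b in (('top',T,(150,215,135,228)),('scene',S,(120,185,280,365))):
    q=sel(P,*b,255,272); print(n,'shelf',len(q),cv2.minAreaRect(q[:,:2].astype(np.float32)),np.median(q[:,2]))
# strip front, top camera
q=sel(T,205,240,165,215,20,200); 
d=np.array([np.cos(.19),np.sin(.19)]); e=np.array([-d[1],d[0]])
a=q[:,:2]@d-np.array([587,288])@d; b=q[:,:2]@e-np.array([587,288])@e
for z0 in range(20,200,20):
    m=(q[:,2]>=z0)&(q[:,2]<z0+20)
    if m.sum()>4: print(z0,m.sum(),np.percentile(a[m],[5,25,50,95]),np.percentile(b[m],[2,50,98]))
# bystanders / obstacles tall near the centre column
for n,P in (('top',T),('scene',S)):
    q=P.reshape(-1,3);q=q[np.isfinite(q).all(1)]; m=(abs(q[:,1])<500)&(q[:,0]>200)&(q[:,0]<800); print(n,'max z',q[m][:,2].max())
E
```

```text
top plate 38 dir deg -80.08045 pt [ 621.868 -147.52 ] z med 87.1998983066905
top web 137 dir deg 12.149898 pt [ 564.009 -159.855] z med 43.80206653071309
((564.9049072265625, -159.92921447753906), (94.80911254882812, 14.440290451049805), 12.105279922485352)
scene plate 41 dir deg -78.444626 pt [ 625.666 -148.146] z med 86.03504190375611
scene web 154 dir deg 10.131288 pt [ 568.116 -161.816] z med 42.513016390041116
((567.6837158203125, -161.8710479736328), (92.12471008300781, 16.10896873474121), 13.04080581665039)
top shelf 2931 ((555.6115112304688, 282.00030517578125), (147.56765747070312, 168.641845703125), 11.094301223754883) 263.5756486024504
scene shelf 1383 ((597.5872802734375, 259.9833679199219), (211.753662109375, 233.62033081054688), 9.78239631652832) 261.5836771882209
20 49 [0.033 1.618 3.832 8.966] [-30.494  -5.799  30.497]
40 110 [-1.091  0.635  1.953  5.628] [-30.423  -1.202  28.839]
60 107 [-0.814  0.66   1.956  4.645] [-30.347  -2.152  28.69 ]
80 95 [-0.697  0.591  1.517  7.168] [-30.362  -7.754  29.769]
100 122 [-1.126  0.741  1.652  9.804] [-28.568  -0.014  29.275]
120 61 [-0.323  0.724  1.601  3.837] [-29.788  -6.768  29.553]
top max z 327.0226058687948
scene max z 326.1211990871615
```

>>> step_arm --rows '[[100,[0,0,-5],0],[100,[0,0,-5],0],[100,[0,0,-5],0],[100,[0,0,-5],0],[100,[0,0,-5],0]]'

```text
t: 0.6
eef_pos: [244.8, -681.8, 470.5]
tool_rot: [-3.095, -0.539, 0.0]
force: [0.3, -0.5, -0.5]
finger_gap: 93.0
finger_force: 0.0
```

>>> step_arm --rows '[[100,[2.97,-3.18,0],0],[100,[2.97,-3.18,0],0],[100,[2.97,-3.18,0],0],[100,[2.97,-3.18,0],0],[100,[2.97,-3.18,0],0]]'

```text
t: 1.1
eef_pos: [331.3, -480.6, 468.3]
tool_rot: [-3.095, -0.539, 0.001]
force: [0.4, -0.8, 0.9]
finger_gap: 92.9
finger_force: 0.0
```

>>> step_arm --rows '[[100,[2.97,-3.18,0],0],[100,[2.97,-3.18,0],0],[100,[2.97,-3.18,0],0],[100,[2.97,-3.18,0],0],[100,[2.97,-3.18,0],0]]'

```text
t: 1.6
eef_pos: [417.3, -280.8, 468.5]
tool_rot: [-3.095, -0.539, 0.0]
force: [0.2, 0.3, 0.2]
finger_gap: 93.0
finger_force: 0.0
```

>>> step_arm --rows '[[100,[2.97,-3.18,0],0],[100,[2.97,-3.18,0],0],[100,[2.97,-3.18,0],0],[100,[2.97,-3.18,0],0],[100,[2.97,-3.18,0],0]]'

```text
t: 2.1
eef_pos: [503.2, -81.2, 468.5]
tool_rot: [3.095, 0.539, -0.0]
force: [0.6, 0.5, -0.3]
finger_gap: 93.3
finger_force: 0.0
```

>>> step_arm --rows '[[100,[2.97,-3.18,0],0],[100,[2.97,-3.18,0],0],[100,[2.97,-3.18,0],0],[100,[2.97,-3.18,0],0],[100,[2.97,-3.18,0],0.149]]'

```text
t: 2.6
eef_pos: [589.5, 118.4, 468.2]
tool_rot: [3.127, 0.305, -0.001]
force: [0.8, -1.0, 0.8]
finger_gap: 93.2
finger_force: 0.0
```

```bash
python3 - <<'E'
from h import *
s=robot.read_state();print(s['t'],s['joint_positions'],s['eef_pos'],R.from_rotvec(s['tool_rot']).as_matrix())
E
```

```text
2.6 [ 0.024  0.291 -0.437  1.518  0.125  1.361 -1.799] [589.473 118.427 468.239] [[ 0.981  0.193 -0.001]
 [ 0.193 -0.981 -0.   ]
 [-0.001  0.    -1.   ]]
```

>>> step_arm --rows '[[100,[0,0,-5],0],[100,[0,0,-5],0],[100,[0,0,-5],0],[100,[0,0,-5],0],[100,[0,0,-5],0]]'

```text
t: 3.1
eef_pos: [590.8, 118.5, 678.2]
tool_rot: [-3.125, -0.311, 0.003]
force: [0.4, 0.7, -0.9]
finger_gap: 93.1
finger_force: 0.0
```

```bash
cat > st.py <<'E'
from h import *
s=robot.read_state();M=R.from_rotvec(s['tool_rot']).as_matrix();z=M[:,2]
print(s['t'],'q',s['joint_positions'],'p',s['eef_pos'],'\n',M,'tilt',np.degrees(np.arccos(-z[2])),'tilt az',np.degrees(np.arctan2(z[1],z[0])),'ytool elev',np.degrees(np.arcsin(M[2,1])),'F',s['force'],'gap',s['finger_gap'],s['finger_force'])
E
python3 st.py
```

```text
3.1 q [-0.15   0.278 -0.223  1.039  0.062  1.832 -1.722] p [590.844 118.515 678.188] 
 [[ 0.98   0.197 -0.002]
 [ 0.197 -0.98   0.001]
 [-0.002 -0.001 -1.   ]] tilt 0.11930843010333476 tilt az 157.29929284423028 ytool elev -0.06685500030824867 F [ 0.407  0.739 -0.913] gap 93.06900292977508 0.0
```

j6 is near its 1.86 limit. I'll push up further and see whether the tool tilts.

>>> step_arm --rows '[[100,[0,0,-5],0],[100,[0,0,-5],0],[100,[0,0,-5],0],[100,[0,0,-5],0],[100,[0,0,-5],0]]'

```text
t: 3.6
eef_pos: [566.4, 111.8, 758.1]
tool_rot: [-3.115, -0.301, -0.184]
force: [0.3, -1.0, 0.4]
finger_gap: 93.0
finger_force: 0.0
```

```bash
python3 st.py
```

```text
3.6 q [-0.614  0.205  0.462  0.976 -0.094  1.862 -1.576] p [566.362 111.797 758.134] 
 [[ 0.975  0.191  0.116]
 [ 0.19  -0.982  0.018]
 [ 0.117  0.005 -0.993]] tilt 6.748280127892346 tilt az 8.795549745086022 ytool elev 0.26308767978016395 F [ 0.338 -1.049  0.353] gap 93.00029566128188 0.0
```

>>> step_arm --rows '[[100,[2.5,0,-4.3],0],[100,[2.5,0,-4.3],0],[100,[2.5,0,-4.3],0],[100,[2.5,0,-4.3],0],[100,[2.5,0,-4.3],0]]'

```text
t: 4.1
eef_pos: [614.7, 121.0, 843.5]
tool_rot: [-3.062, -0.296, -0.49]
force: [-0.2, 1.1, -0.3]
finger_gap: 93.0
finger_force: 0.0
```

```bash
python3 st.py
```

```text
4.1 q [-0.543  0.248  0.425  0.733 -0.117  1.862 -1.575] p [614.699 121.031 843.476] 
 [[ 0.933  0.191  0.306]
 [ 0.182 -0.982  0.056]
 [ 0.311  0.004 -0.95 ]] tilt 18.146125735609008 tilt az 10.346036251254217 ytool elev 0.21470850857284007 F [-0.216  1.115 -0.258] gap 93.03808515453657 0.0
```

>>> step_arm --rows '[[100,[2.5,0,-4.3],0],[100,[2.5,0,-4.3],0],[100,[2.5,0,-4.3],0],[100,[2.5,0,-4.3],0],[100,[2.5,0,-4.3],0]]'

```text
t: 4.6
eef_pos: [612.5, 120.8, 938.4]
tool_rot: [-2.981, -0.289, -0.784]
force: [1.0, 0.1, 0.2]
finger_gap: 93.1
finger_force: 0.0
```

```bash
python3 st.py
```

```text
4.6 q [-0.551  0.239  0.473  0.546 -0.148  1.862 -1.576] p [612.542 120.846 938.376] 
 [[ 0.854  0.191  0.483]
 [ 0.168 -0.982  0.091]
 [ 0.492  0.003 -0.871]] tilt 29.45216231367852 tilt az 10.683294279575836 ytool elev 0.18608537440297332 F [1.024 0.113 0.217] gap 93.05532967725712 0.0
```

>>> step_arm --rows '[[100,[2.5,0,-4.3],0],[100,[2.5,0,-4.3],0],[100,[2.5,0,-4.3],0],[100,[-3,0,4],0],[100,[-3,0,4],0]]'

```text
t: 5.1
eef_pos: [590.3, 114.1, 922.4]
tool_rot: [-2.917, -0.268, -0.96]
force: [1.5, -1.1, 1.3]
finger_gap: 92.7
finger_force: 0.0
```

```bash
cat >> st.py <<'E'
import sys
if len(sys.argv)>1:
    g=np.array(eval(sys.argv[1]),float); # grasp target world
    d=M.T@(g+19*z-s['eef_pos'])/10; print('shift cm tool',d,'norm',np.linalg.norm(d))
E
python3 st.py "[500,-172,250]"
```

```text
5.1 q [-0.804  0.053  0.543  0.883  0.023  1.579 -1.651] p [590.305 114.072 922.445] 
 [[ 0.791  0.183  0.584]
 [ 0.146 -0.983  0.11 ]
 [ 0.594 -0.002 -0.804]] tilt 36.46143320493285 tilt az 10.668211726831633 ytool elev -0.10351178433667849 F [ 1.457 -1.059  1.294] gap 92.65899163496748 0.0
shift cm tool [-51.278  26.597  47.561] norm 74.82553691345488
```

>>> step_arm --rows '[[100,[-3.2,1.66,2.97],0],[100,[-3.2,1.66,2.97],0],[100,[-3.2,1.66,2.97],0],[100,[-3.2,1.66,2.97],0],[100,[-3.2,1.66,2.97],0]]'

```text
t: 5.6
eef_pos: [563.0, 26.1, 704.5]
tool_rot: [-2.918, -0.272, -0.95]
force: [0.6, 0.5, 0.2]
finger_gap: 92.9
finger_force: 0.0
```

>>> step_arm --rows '[[100,[-3.2,1.66,2.97],0],[100,[-3.2,1.66,2.97],0],[100,[-3.2,1.66,2.97],0],[100,[-3.2,1.66,2.97],0],[100,[-3.2,1.66,2.97],0]]'

```text
t: 6.1
eef_pos: [537.2, -63.0, 490.3]
tool_rot: [-2.918, -0.27, -0.951]
force: [0.5, -0.9, 0.4]
finger_gap: 93.2
finger_force: 0.0
```

>>> step_arm --rows '[[100,[-3.2,1.66,2.97],0],[100,[-3.2,1.66,2.97],0],[100,[-3.2,1.66,2.97],0],[100,[-3.2,1.66,2.97],0],[100,[-3.2,1.66,2.97],0]]'

```text
t: 6.6
eef_pos: [490.3, -129.5, 334.8]
tool_rot: [-2.94, -0.264, -0.96]
force: [-9.9, -24.1, -7.1]
finger_gap: 92.7
finger_force: 0.0
```

```bash
python3 st.py "[553.5,-162.3,35]"; python3 - <<'E'
from h import *
c,P=cap('wrist','w1.png'); np.save('w1.npy',P); print(c['xyz'])
E
```

```text
6.6 q [-1.239 -0.346  1.29   2.387  0.627  0.278 -1.807] p [ 490.302 -129.465  334.844] 
 [[ 0.794  0.173  0.582]
 [ 0.15  -0.985  0.088]
 [ 0.589  0.017 -0.808]] tilt 36.09426511572055 tilt az 8.625536356503233 ytool elev 0.9702765559721762 F [ -9.948 -24.072  -7.132] gap 92.74145471446558 0.0
shift cm tool [-13.128   3.818  29.52 ] norm 32.53227577189118
[ 450.499 -133.282  511.383]
```

View pics/w1.png

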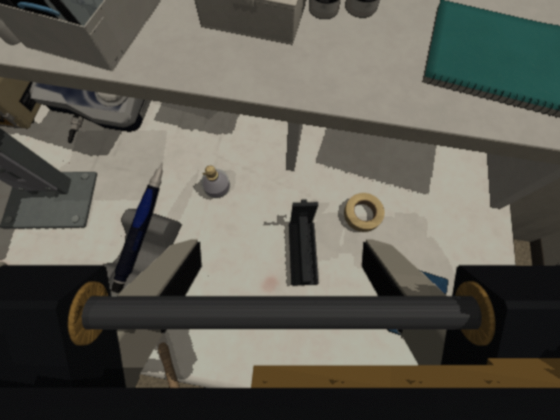

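```bash
cat > kin.py <<'E'
from h import *
from scipy.optimize import least_squares
D=[([1.149,.599,-.003,1.599,.002,.943,-.08],[245.046,-682.332,218.618],[-3.094,-.539,.001]),
([.024,.291,-.437,1.518,.125,1.361,-1.799],[589.473,118.427,468.239],[3.127,.305,-.001]),
([-.15,.278,-.223,1.039,.062,1.832,-1.722],[590.844,118.515,678.188],[-3.125,-.311,.003]),
([-.614,.205,.462,.976,-.094,1.862,-1.576],[566.362,111.797,758.134],[-3.115,-.301,-.184]),
([-.543,.248,.425,.733,-.117,1.862,-1.575],[614.699,121.031,843.476],[-3.062,-.296,-.49]),
([-.551,.239,.473,.546,-.148,1.862,-1.576],[612.542,120.846,938.376],[-2.981,-.289,-.784]),
([-.804,.053,.543,.883,.023,1.579,-1.651],[590.305,114.072,922.445],[-2.917,-.268,-.96]),
([-1.239,-.346,1.29,2.387,.627,.278,-1.807],[490.302,-129.465,334.844],[-2.94,-.264,-.96])]
lo=np.array([-2.57,-.35,-1.29,.11,-1.05,.11,-2.63]);hi=np.array([2.57,1.97,1.29,2.56,4.19,1.86,2.63])
def fk(q,x):
    # x: 7 sign-free joint offsets, then translations after each joint (3 each from base)
    q=np.asarray(q); s=SG; off=x[:7]; t=x[7:].reshape(-1,3)
    A=np.eye(3);p=np.array(t[0]);P=[p]
    for i in range(7):
        A=A@R.from_rotvec(np.eye(3)[2 if i%2==0 else 1]*(s[i]*q[i]+off[i])).as_matrix()
        p=p+A@t[i+1];P.append(p)
    return p,A,P
def res(x):
    r=[]
    for q,p,w in D:
        pp,A,_=fk(q,x); r+=list((pp-p)/10); r+=list((A@R.from_rotvec(w).as_matrix().T-np.eye(3)).ravel()*5)
    return np.array(r+list(x[:7]*.3)+list((x[7:]-T0)*.003))
T0=np.array([0,0,300, 0,0,0, 0,0,400, 0,0,0, 0,0,400, 0,0,0, 0,0,0, 0,0,250],float)
E
cat > fit.py <<'E'
import kin; from kin import *
import itertools
best=None
for sg in itertools.product([1,-1],[1],[1,-1],[1],[1,-1],[1],[1,-1]):
    kin.SG=np.array(sg)
    for o in (0,-2.375) if sg[0]>0 else (0,):
      for o7 in (0,np.pi/2,-np.pi/2,np.pi):
        x0=np.r_[o,0,0,0,0,0,o7,T0]
        f=lambda x:np.r_[res(x)[:96],(x-x0)[:7]*.3,(x-x0)[7:]*.003]
        s=least_squares(f,x0,max_nfev=15)
        if best is None or s.cost<best[0]: best=(s.cost,sg,x0,s.x)
        
kin.SG=np.array(best[1]);x0=best[2]
s=least_squares(lambda x:np.r_[res(x)[:96],(x-x0)[:7]*.3,(x-x0)[7:]*.003],best[3])
np.savez('kin.npz',x=s.x,sg=best[1]);print(s.cost,best[1],'\n',s.x[:7],'\n',s.x[7:].reshape(-1,3))
for q,p,w in D: print(np.round(fk(q,s.x)[0]-p,1),end=' ')
E
time python3 fit.py; python3 st.py
```

```text
0.14507565851378382 (-1, 1, -1, 1, -1, 1, -1) 
 [-0.003  0.002 -0.011  0.012  0.005 -0.014  1.558] 
 [[ -6.062  -7.826 305.01 ]
 [  9.352 -11.094   5.01 ]
 [ -4.849 -11.095 509.299]
 [  7.943  -6.367 109.299]
 [-16.642  -6.366 423.075]
 [ 13.832  -3.927  23.075]
 [  4.522  -3.928  42.463]
 [  2.622   1.926 292.463]]
[ 0.  -0.   0.2] [-0.1 -0.1 -0.6] [0.2 0.2 0.7] [ 0.2  0.2 -0.3] [-0.5 -0.3 -0.1] [-0.2 -0.1  0.2] [ 0.3  0.1 -0.2] [-0.  -0.   0.2] 6.65 q [-1.238 -0.346  1.289  2.397  0.64   0.277 -1.816] p [ 485.185 -128.55   330.171] 
 [[ 0.798  0.177  0.577]
 [ 0.155 -0.984  0.087]
 [ 0.583  0.02  -0.812]] tilt 35.67003529399192 tilt az 8.57520939890684 ytool elev 1.1536359558904148 F [-5.286  3.089 -4.386] gap 92.66953536852176 0.0
real	0m19.556s
user	0m20.057s
sys	0m0.055s
```

```bash
cat > ik.py <<'E'
import kin; from kin import *
k=np.load('kin.npz'); kin.SG=k['sg']; X=k['x']
def rot(tilt,az=11.,roll=0):
    t,a=np.radians([tilt,az]); z=np.array([np.sin(t)*np.cos(a),np.sin(t)*np.sin(a),-np.cos(t)])
    y=np.array([np.sin(a),-np.cos(a),0]); return np.c_[np.cross(y,z),y,z]
def ik(g,A,q0):
    tgt=g+19*A[:,2]
    f=lambda q:(lambda r:np.r_[(r[0]-tgt)/10,R.from_matrix(r[1]@A.T).as_rotvec()*20])(fk(q,X))
    s=least_squares(f,np.clip(q0,lo+.01,hi-.01),bounds=(lo,hi),max_nfev=60); return s.cost,s.x
E
python3 - <<'E'
from ik import *
rng=np.random.default_rng(0)
d=np.array([np.cos(.195),np.sin(.195),0])
G={'bracket':np.array([627,-147.4,35])-75*d,'stand':np.array([588,288.3,100])-75*d,'stand_pre':np.array([588,288.3,100])-115*d}
for n,g in G.items():
  for t in (0,20,25,30,36):
    A=rot(t); S=[]
    for i in range(40):
        c,q=ik(g,A,rng.uniform(lo,hi))
        if c<.01: S.append(q)
    print(n,t,len(S)); 
    S=np.array(S)
    if len(S): 
        for fl in (S[:,4]<1.57,S[:,4]>=1.57):
            if fl.any(): print('   ',S[fl][np.argmax(np.min(np.c_[S[fl]-lo,hi-S[fl]],1))],'n',fl.sum(), 'j5rng',S[fl][:,4].min(),S[fl][:,4].max())
E
```

```text
bracket 0 14
    [ 0.624  0.82  -0.68   2.059  0.962  0.604 -2.124] n 14 j5rng -0.6572511965635108 1.3248940799170934
bracket 20 18
    [0.272 0.721 0.07  2.323 3.947 0.33  1.268] n 18 j5rng 2.5953755245344796 4.189885395342869
bracket 25 10
    [0.201 0.75  0.207 2.377 3.942 0.535 1.289] n 10 j5rng 2.6574459029477517 4.189340969699446
bracket 30 5
    [0.346 0.769 0.037 2.425 3.713 0.612 1.571] n 5 j5rng 2.744268893285773 4.185478566804921
bracket 36 11
    [ 0.885  0.946 -0.722  2.467  2.917  0.684  2.535] n 11 j5rng 2.8353547746107752 4.181420815989882
stand 0 4
    [-0.772  0.652  0.291  2.005 -0.366  0.537 -1.592] n 4 j5rng -1.0475505909372727 0.10875600534182574
stand 20 12
    [-0.566  0.588 -0.158  2.305  1.88   0.267  2.373] n 12 j5rng 1.6669047110948931 4.164102942297061
stand 25 11
    [-0.359  0.634 -0.474  2.353  1.991  0.53   2.268] n 11 j5rng 1.7719008010029866 4.189600334575754
stand 30 9
    [-0.325  0.668 -0.55   2.404  2.122  0.68   2.129] n 9 j5rng 1.8832103743488595 4.1898759103333
stand 36 6
    [-0.129  0.832 -0.904  2.457  2.11   1.07   2.177] n 6 j5rng 2.1100360424651425 3.308121559416884
stand_pre 0 10
    [-0.799  0.619  0.287  2.093 -0.385  0.481 -1.59 ] n 10 j5rng -0.7833669615959674 0.6370075885280031
stand_pre 20 7
    [-1.003  0.615  0.498  2.392  3.937  0.217  0.327] n 7 j5rng 1.7092917036460324 4.189944218054905
stand_pre 25 5
    [ 0.011  0.864 -1.13   2.404  1.798  1.02   2.46 ] n 5 j5rng 1.7978647726100483 3.5114899802143693
stand_pre 30 11
    [-0.341  0.668 -0.598  2.488  2.141  0.76   2.037] n 11 j5rng 1.8807405398588646 3.9303516667918523
stand_pre 36 10
    [-0.075  0.943 -1.116  2.53   2.031  1.295  2.185] n 10 j5rng 1.982786620622179 2.4073459544272504
```

```bash
cat > sim.py <<'E'
from ik import *
from scipy.optimize import lsq_linear
V=np.array([2.22,2.22,3.01,3.01,3.14,3.14,3.14])*.07
def jac(q):
    p,A,_=fk(q,X); J=np.zeros((6,7))
    for i in range(7):
        h=np.zeros(7);h[i]=1e-5; p2,A2,_=fk(q+h,X); J[:3,i]=(p2-p)/1e-5; J[3:,i]=R.from_matrix(A2@A.T).as_rotvec()/1e-5
    return p,A,J
def step(q,pt,At,n=3):
    q0=q.copy()
    for _ in range(n):
        p,A,J=jac(q); e=np.r_[(pt-p)/300,R.from_matrix(At@A.T).as_rotvec()]
        Jw=J.copy();Jw[:3]/=300
        b0=np.maximum(lo,q0-V)-q-1e-9;b1=np.minimum(hi,q0+V)-q+1e-9
        q=q+lsq_linear(np.r_[Jw,.03*np.eye(7)],np.r_[e,np.zeros(7)],(b0,b1)).x
    return np.clip(q,lo,hi)
def go(q,pt,speed=45,keep=None,maxn=60):
    """straight line to TCP pt, orientation as it is (or drifts)"""
    n=0
    while n<maxn:
        p,A,_=fk(q,X); d=pt-p; L=np.linalg.norm(d)
        if L<3: break
        q2=step(q,p+d*min(1,speed/L),A); n+=1
        if np.abs(q2-q).max()<1e-4: break
        q=q2
    return q,n
def info(q):
    p,A,_=fk(q,X);z=A[:,2]; return np.r_[p,np.degrees(np.arccos(-z[2])),np.degrees(np.arctan2(z[1],z[0])),np.degrees(np.arcsin(A[2,1]))].round(1)
E
python3 - <<'E'
from sim import *
q=np.array(D[6][0])  # replay descent from t=5.1
q,n=go(q,np.array([490,-129,335.]));print('replay',q,info(q),n)
qn=robot.read_state()['joint_positions']
g=np.array([553.5,-162.3,35])+19*rot(36)[:,2]
q0=np.array(D[6][0]); out=[]
for start,nm in ((q0,'hi'),):
  for az in range(-100,101,25):
    for r in (600,800):
        for z in (250,450):
            a=np.radians(az);q=start.copy()
            for w in ([r*np.cos(a),r*np.sin(a),700],[r*np.cos(a),r*np.sin(a),z],[g[0],g[1],z],[g[0],g[1],150],g):
                q,n=go(q,np.array(w,float))
            i=info(q); out.append((np.linalg.norm(i[:3]-g),abs(i[3]-36)+abs(i[4]-11),az,r,z,i,q.round(2)))
out.sort(key=lambda o:o[0]+3*o[1])
for o in out[:8]: print(o)
E
```

```text
replay [-1.23  -0.35   1.29   2.39   0.594  0.265 -1.766] [ 489.5 -128.7  335.5   36.5    9.7    0.4] 16
(np.float64(1.560824919184321), np.float64(23.900000000000002), 75, 600, 250, array([ 565.4, -160.6,   20.8,   12.9,   11.8,    3.9]), array([ 0.3 ,  0.7 , -0.05,  2.18, -1.05,  0.11,  0.26]))
(np.float64(2.6045295945324587), np.float64(24.8), 25, 600, 250, array([ 566. , -160.9,   21.6,   12.7,    9.5,   -0.1]), array([ 0.28,  0.7 , -0.03,  2.18, -1.05,  0.11, -0.11]))
(np.float64(2.5782526054567527), np.float64(29.799999999999997), 50, 800, 250, array([ 566. , -160.8,   21.6,   12.3,    4.9,    0.7]), array([ 0.25,  0.7 ,  0.01,  2.18, -1.05,  0.11, -0.13]))
(np.float64(0.5522339713826341), np.float64(31.900000000000002), -25, 600, 450, array([ 564.8, -160.4,   20. ,   14.4,   21.3,   -2.8]), array([ 0.39,  0.71, -0.13,  2.17, -1.05,  0.11, -0.05]))
(np.float64(2.908284815731426), np.float64(33.8), 0, 600, 450, array([ 566.1, -161.2,   21.8,   15.5,   24.3,   -3.6]), array([ 0.43,  0.72, -0.16,  2.17, -1.05,  0.11, -0.03]))
(np.float64(2.479301112747061), np.float64(34.6), 75, 800, 250, array([ 566. , -160.7,   21.5,   11.9,    0.5,    1.8]), array([ 0.21,  0.7 ,  0.04,  2.18, -1.05,  0.11, -0.12]))
(np.float64(2.851459660248906), np.float64(34.7), 25, 600, 450, array([ 566.2, -160.8,   21.8,   11.9,    0.4,    1.5]), array([ 0.21,  0.7 ,  0.04,  2.18, -1.05,  0.11, -0.15]))
(np.float64(2.9452179003708556), np.float64(35.8), -25, 600, 250, array([ 566.1, -161.3,   21.8,   16.3,   27.1,   -4.5]), array([ 0.47,  0.72, -0.2 ,  2.17, -1.05,  0.11, -0.  ]))
```

```bash
nproc; cat > search.py <<'E'
from sim import *
import sys, multiprocessing as mp, time
g=np.array([553.5,-162.3,35])+19*rot(36)[:,2]
q0=np.array(robot.read_state()['joint_positions']) if 0 else np.array([-1.238,-.346,1.289,2.397,.64,.277,-1.816])
def job(seed):
    rng=np.random.default_rng(seed); st=rng.integers(2); q=(q0 if st else np.array(D[6][0])).copy(); W=[]; N=0
    dz=rng.choice([0,0,-.8,.8,1.6,3.1]); q[6]=np.clip(q[6]+dz,-2.6,2.6)
    for k in range(rng.integers(1,4)):
        a=np.radians(rng.uniform(-100,60)); r=rng.uniform(380,850); z=rng.uniform(200,750)
        W.append([r*np.cos(a),r*np.sin(a),z])
    for w in W+[[g[0]-20,g[1],170],list(g)]:
        q,n=go(q,np.array(w,float),maxn=30); N+=n
    i=info(q); return (np.linalg.norm(i[:3]-g),i,q.round(2),st,dz,np.round(W),N,seed)
if __name__=='__main__':
    t=time.time(); out=[]
    with mp.Pool() as p:
        for o in p.imap_unordered(job,range(100000)):
            out.append(o)
            if time.time()-t>150: p.terminate(); break
    print(len(out))
    out.sort(key=lambda o:-o[2][4] if o[0]<10 else 9)
    for o in out[:6]: print(o)
    out.sort(key=lambda o:o[0]+3*max(0,25-o[1][3])+3*abs(o[1][4]-11))
    print('--')
    for o in out[:6]: print(o)
E
python3 search.py
```

```text
4
2439
(np.float64(0.05628866048604951), array([ 564.5, -160.2,   19.6,   31.3,    3.2,   -2.1]), array([ 0.28,  0.77,  0.06,  2.45,  3.56,  0.67, -1.53]), np.int64(0), np.float64(3.1), array([[512., 301., 224.]]), 32, 2017)
(np.float64(0.05628866048604951), array([ 564.5, -160.2,   19.6,   31.1,    3.3,   -1.9]), array([ 0.4 ,  0.77, -0.1 ,  2.45,  3.4 ,  0.62, -1.35]), np.int64(0), np.float64(3.1), array([[387., 424., 262.]]), 35, 174)
(np.float64(0.05628866048604951), array([ 564.5, -160.2,   19.6,   30.1,   -5.5,   -5.7]), array([ 0.23,  0.76,  0.05,  2.47,  3.36,  0.64, -1.43]), np.int64(0), np.float64(3.1), array([[541., 445., 324.]]), 35, 2198)
(np.float64(0.05628866048604951), array([ 564.5, -160.2,   19.6,   32.8,    5.1,   -1.2]), array([ 0.51,  0.79, -0.23,  2.46,  3.31,  0.65, -1.22]), np.int64(0), np.float64(3.1), array([[442.,  71., 371.],
       [676., 430., 297.]]), 41, 749)
(np.float64(0.05628866048604951), array([ 564.5, -160.2,   19.6,   27.6,    3.6,   -2.2]), array([ 0.43,  0.75, -0.18,  2.41,  3.3 ,  0.5 , -1.25]), np.int64(0), np.float64(3.1), array([[425., 230
[... 1100 characters left out ...]
 -0.98,  2.34,  2.1 ,  0.6 , -2.26]), np.int64(1), np.float64(0.8), array([[ 506.,  207.,  698.],
       [ -67., -844.,  254.],
       [ 492.,  203.,  369.]]), 82, 1062)
(np.float64(0.05628866048604951), array([ 564.5, -160.2,   19.6,   32.4,    8.9,   32.3]), array([ 0.88,  0.93, -0.77,  2.44,  2.72,  0.64, -2.01]), np.int64(0), np.float64(1.6), array([[ 405., -192.,  654.],
       [ 573.,  453.,  460.]]), 46, 2212)
(np.float64(0.05628866048604951), array([ 564.5, -160.2,   19.6,   28.7,    8.4,   28.6]), array([ 0.91,  0.93, -0.86,  2.4 ,  2.45,  0.61, -1.77]), np.int64(0), np.float64(1.6), array([[ 612., -363.,  535.],
       [ 583.,   33.,  482.],
       [ 316.,  293.,  288.]]), 49, 114)
```

```bash
cat > search2.py <<'E'
from sim import *
import multiprocessing as mp, time
q0=np.array([-1.238,-.346,1.289,2.397,.64,.277,-1.816])
d=np.array([np.cos(.195),np.sin(.195),0])
def job(seed):
    rng=np.random.default_rng(seed); q=q0.copy(); W=[]; N=0; L=[]
    dz=rng.choice([.5,1,2,3,3.15]); q[6]-=0; 
    q[6]=np.clip(q[6]+dz,-2.6,2.6)
    for k in range(rng.integers(1,4)):
        W.append([rng.uniform(350,680),rng.uniform(-250,520),rng.uniform(380,720)])
    for w in W: q,n=go(q,np.array(w,float),maxn=30); N+=n
    zt=fk(q,X)[1][:,2]
    g=np.array([553.5,-162.3,35]); 
    q,n=go(q,g-140*zt,maxn=40); N+=n
    zt=fk(q,X)[1][:,2]; q,n=go(q,g+19*zt); N+=n
    i=info(q); er=np.linalg.norm(i[:3]-g-19*zt); qb=q.copy()
    cost=er+3*max(0,25-i[3])+4*max(0,abs(i[4]-11.2)-1)+2*max(0,i[3]-37)
    j=None
    if cost<40:
        for w in ([i[0]-30,i[1],250],np.array([588,288.3,105])-150*d,np.array([588,288.3,105])-75*d): 
            q,n=go(q,np.array(w)+(19*zt if len(L) else 0)); N+=n; L.append(0)
        j=info(q); cost+=np.abs(j[3:]-i[3:]).sum()*3
    return cost,i,qb.round(2),j,q.round(2),dz,np.round(W),N,seed
if __name__=='__main__':
    t=time.time(); out=[]
    with mp.Pool() as p:
        for o in p.imap_unordered(job,range(100000)):
            out.append(o)
            if time.time()-t>200: p.terminate(); break
    out.sort(key=lambda o:o[0]); print(len(out))
    for o in out[:7]: print(o)
E
python3 search2.py
```

```text
3865
(np.float64(3.342040852807128), array([ 561.6, -160.7,   17.9,   25.7,   11. ,    3.6]), array([ 0.98,  1.  , -1.02,  2.35,  2.14,  0.66, -0.07]), array([522.5, 275.3,  87.9,  25.8,  10.4,   3.2]), array([ 0.07,  0.9 , -1.16,  2.33,  1.78,  1.05, -0.7 ]), np.float64(3.0), array([[383., 127., 706.],
       [515., 359., 402.],
       [554., 398., 527.]]), 62, 1894)
(np.float64(5.447143917093719), array([ 561.1, -160.6,   17.7,   24.3,   12.5,    4. ]), array([ 0.97,  0.98, -1.01,  2.34,  2.08,  0.63, -0.02]), array([522.1, 275.5,  87.7,  23.8,  12.5,   3.8]), array([ 0.07,  0.87, -1.13,  2.31,  1.75,  0.97, -0.66]), np.float64(3.0), array([[ 472.,  273.,  616.],
       [ 400., -100.,  662.],
       [ 639.,  507.,  661.]]), 78, 1195)
(np.float64(7.539783646263702), array([ 562.8, -160.4,   18.5,   29.9,   11.4,    4.3]), array([ 1.01,  1.02, -1.01,  2.39,  2.34,  0.68, -0.21]), array([523.7, 275.6,  88.5,  29.2,  10.4,   3.5]), array([ 0.07,  0.93, -1.19,  2.36,  1.86,  1.14, -0.77]), np.float64(3.0), array([[ 437., -120.,  612.],
       [ 378.,  241.,  420.],
       [ 493.,  252.,
[... 734 characters left out ...]
at64(13.155364921005326), array([ 561.6, -160.3,   17.9,   26.1,   14.2,   24.1]), array([ 1.01,  1.01, -1.04,  2.35,  2.13,  0.64, -1.03]), array([522.5, 275.8,  87.9,  25.3,  14.1,  23.3]), array([ 0.09,  0.9 , -1.17,  2.33,  1.8 ,  1.02, -1.69]), np.float64(2.0), array([[400.,  30., 602.],
       [626., 276., 416.]]), 55, 1391)
(np.float64(17.243267196258756), array([ 562.5, -161. ,   18.3,   28.5,    8. ,   -1.4]), array([ 0.96,  0.99, -0.98,  2.39,  2.32,  0.68, -0.09]), array([523.4, 275. ,  88.3,  29. ,   6.5,  -2.2]), array([ 0.04,  0.93, -1.19,  2.35,  1.83,  1.16, -0.62]), np.float64(3.15), array([[391., 141., 720.],
       [455., -96., 621.],
       [421., 294., 427.]]), 63, 3171)
```

>>> step_arm --rows '[[100,[0,0,0],-0.15],[100,[0,0,0],-0.15],[100,[0,0,0],-0.15],[100,[0,0,0],-0.15],[100,[0,0,0],-0.15]]'

```text
t: 7.15
eef_pos: [489.6, -131.1, 334.9]
tool_rot: [2.518, 1.264, 0.871]
force: [-0.2, 0.5, 0.4]
finger_gap: 93.2
finger_force: 0.0
```

>>> step_arm --rows '[[100,[0,0,0],-0.15],[100,[0,0,0],-0.15],[100,[0,0,0],-0.15],[100,[0,0,0],-0.15],[100,[0,0,0],-0.15]]'

```text
t: 7.65
eef_pos: [489.5, -131.2, 334.9]
tool_rot: [1.777, 1.983, 0.667]
force: [-0.1, 0.5, -0.0]
finger_gap: 92.8
finger_force: 0.0
```

>>> step_arm --rows '[[100,[0,0,0],-0.15],[100,[0,0,0],-0.15],[100,[0,0,0],-0.15],[100,[0,0,0],-0.15],[100,[0,0,0],-0.15]]'

```text
t: 8.15
eef_pos: [489.5, -131.1, 334.9]
tool_rot: [0.892, 2.402, 0.402]
force: [-0.5, 0.0, -0.3]
finger_gap: 92.8
finger_force: 0.0
```

>>> step_arm --rows '[[100,[0,0,0],-0.15],[100,[0,0,0],-0.15],[100,[0,0,0],-0.15],[100,[0,0,0],-0.15],[100,[0,0,0],-0.15]]'

```text
t: 8.65
eef_pos: [489.5, -131.2, 334.9]
tool_rot: [-0.049, 2.516, 0.105]
force: [0.1, -0.7, 0.5]
finger_gap: 93.0
finger_force: 0.0
```

```bash
cat > wp.py <<'E'
# usage: wp.py "[tcp waypoints]"  -> simulated rows, tool-frame shifts for the first; 'G' prefix = grasp points
from sim import *
import sys
s=robot.read_state(); q=np.array(s['joint_positions']); M=R.from_rotvec(s['tool_rot']).as_matrix()
print('t',s['t'],'now',q,info(q),'F',s['force'],'p',s['eef_pos'],'fkerr',fk(q,X)[0]-s['eef_pos'])
p=s['eef_pos']; A=M; grasp=len(sys.argv)>2
for i,w in enumerate(eval(sys.argv[1])):
    w=np.array(w,float); 
    if grasp: w=w+19*A[:,2]
    sh=A.T@(w-p)/10; n=int(np.ceil(np.linalg.norm(sh)/4.6)); n5=-(-n//5)*5
    q,nn=go(q,w); p,A,_=fk(q,X); print('shift',sh.round(2),'per row /%d'%n5,(sh/n5).round(3),'->',info(q),q.round(2),nn)
E
python3 wp.py "[[437,-120,612],[378,241,420],[493,252,408]]"
```

```text
t 8.65 now [-1.235 -0.346  1.29   2.386  0.618  0.28   1.207] [ 484.9 -127.8  332.1   35.9    8.6    3.8] F [ 0.082 -0.682  0.53 ] p [ 489.543 -131.17   334.909] fkerr [-4.65   3.326 -2.809]
shift [-11.94   3.21 -25.37] per row /10 [-1.194  0.321 -2.537] -> [ 437.  -120.   612.    34.7    8.9    3.8] [-0.31 -0.35  0.41  1.88 -0.02  1.    1.74] 7
shift [15.32 35.03 15.65] per row /10 [1.532 3.503 1.565] -> [378.  241.  420.   34.4   9.    3.8] [ 0.37 -0.27 -1.05  2.22  0.14  0.55  0.79] 10
shift [-8.85  0.33  7.51] per row /5 [-1.771  0.066  1.502] -> [492.9 251.9 408.2  34.1  11.1   4.7] [ 0.4   0.08 -1.21  2.12  0.75  0.6   0.28] 3
```

>>> step_arm --rows '[[100,[-1.19,0.32,-2.54],0],[100,[-1.19,0.32,-2.54],0],[100,[-1.19,0.32,-2.54],0],[100,[-1.19,0.32,-2.54],0],[100,[-1.19,0.32,-2.54],0]]'

```text
t: 9.15
eef_pos: [462.5, -125.4, 475.0]
tool_rot: [-0.042, 2.515, 0.109]
force: [0.1, -0.5, -0.2]
finger_gap: 93.2
finger_force: 0.0
```

>>> step_arm --rows '[[100,[-1.19,0.32,-2.54],0],[100,[-1.19,0.32,-2.54],0],[100,[-1.19,0.32,-2.54],0],[100,[-1.19,0.32,-2.54],0],[100,[-1.19,0.32,-2.54],0]]'

```text
t: 9.65
eef_pos: [435.9, -120.2, 613.8]
tool_rot: [-0.043, 2.515, 0.109]
force: [-0.2, -0.7, -0.1]
finger_gap: 93.1
finger_force: 0.0
```

```bash
cat > refit.py <<'E'
import json,os; from ik import *; import kin
s=robot.read_state(); f='extra.json'; E=json.load(open(f)) if os.path.exists(f) else [[[-1.235,-.346,1.29,2.386,.618,.28,1.207],[489.543,-131.17,334.909],[-.049,2.516,.105]]]
E.append([list(map(float,s[k])) for k in ('joint_positions','eef_pos','tool_rot')]); json.dump(E,open(f,'w'))
kin.D[:]=kin.D+[tuple(e) for e in E]
n=len(kin.D)*12
x0=X.copy()
sol=least_squares(lambda x:np.r_[res(x)[:n],(x-x0)[:7]*.1,(x-x0)[7:]*.001],x0)
np.savez('kin.npz',x=sol.x,sg=kin.SG); print('refit',sol.cost,[float(np.linalg.norm(fk(q,sol.x)[0]-p).round(1)) for q,p,w in kin.D])
E
python3 refit.py; python3 wp.py "[[378,241,420],[493,252,408]]"
```

```text
refit 0.0022978952191810577 [0.0, 0.2, 0.2, 0.2, 0.2, 0.1, 0.2, 0.1, 0.0, 0.0]
t 9.65 now [-0.268 -0.34   0.374  1.894 -0.047  0.956  1.744] [ 435.9 -120.3  613.8   36.1    8.6    3.9] F [-0.186 -0.74  -0.051] p [ 435.858 -120.229  613.781] fkerr [ 0.021 -0.032 -0.024]
shift [15.83 34.98 15.47] per row /10 [1.583 3.498 1.547] -> [378.  241.  420.   36.1   8.6   3.9] [ 0.31 -0.24 -1.04  2.24  0.29  0.52  0.62] 10
shift [-8.63  0.36  7.77] per row /5 [-1.726  0.073  1.553] -> [493.  252.  408.   35.8   9.6   4.4] [ 0.36  0.09 -1.19  2.12  0.81  0.61  0.21] 3
```

```bash
sed -e "s/^q0=.*/q0=np.array([-.268,-.34,.374,1.894,-.047,.956,1.744])/" -e "s/dz=rng.choice.*/dz=0/" -e "s/rng.integers(1,4)/rng.integers(1,3)/" -e "s/rng.uniform(350,680),rng.uniform(-250,520),rng.uniform(380,720)/rng.uniform(360,560),rng.uniform(150,420),rng.uniform(370,520)/" -e "s/>200/>100/" search2.py > search3.py; python3 search3.py; python3 - <<'E'
from sim import *
q=np.array([-.268,-.34,.374,1.894,-.047,.956,1.744])
for w in ([378,241,420],[493,252,408],[490,-175,165],[561,-161,18]):
    q,n=go(q,np.array(w,float)); print(info(q),q.round(2),n)
E
```

```text
2806
(np.float64(2.570783640268294), array([ 561.5, -160.9,   17.8,   25.5,   10.1,    3.5]), array([ 0.96,  0.96, -1.02,  2.32,  2.03,  0.61,  0.  ]), array([522.5, 275.2,  87.8,  25.1,  10.2,   3.3]), array([ 0.02,  0.84, -1.12,  2.3 ,  1.69,  0.97, -0.65]), 0, array([[437., 274., 419.],
       [470., 292., 519.]]), 50, 506)
(np.float64(3.0509362434556344), array([ 562.7, -160.6,   18.5,   29.5,   10.7,    3.9]), array([ 1.01,  1.02, -1.08,  2.35,  2.15,  0.68, -0.05]), array([523.6, 275.5,  88.5,  28.9,  10.6,   3.6]), array([ 0.03,  0.88, -1.17,  2.34,  1.79,  1.08, -0.73]), 0, array([[433., 335., 383.],
       [497., 209., 434.]]), 50, 1796)
(np.float64(3.054907360924674), array([ 561.8, -160.7,   18. ,   26.4,   11.2,    4. ]), array([ 0.98,  0.98, -1.05,  2.32,  2.04,  0.62,  0.01]), array([522.7, 275.4,  88. ,  25.9,  11.7,   4. ]), array([ 0.04,  0.86, -1.16,  2.31,  1.72,  1.  , -0.67]), 0, array([[413., 320., 460.],
       [513., 204., 471.]]), 50, 1767)
(np.float64(3.055648886240635), array([ 562.8, -160.6,   18.5,   30. ,   10.3,    4.1]), array([ 1.02,  1.04, -1.11,  2.
[... 829 characters left out ...]
288., 496.]]), 48, 2229)
(np.float64(3.2550970487416033), array([ 563. , -160.7,   18.6,   30.6,    9.7,    3.6]), array([ 0.99,  1.  , -1.03,  2.37,  2.25,  0.66, -0.15]), array([523.9, 275.4,  88.6,  30.6,   9.6,   3.3]), array([ 0.01,  0.89, -1.18,  2.36,  1.82,  1.12, -0.77]), 0, array([[479., 203., 375.],
       [474., 283., 435.]]), 49, 1026)
[378.  241.  420.   36.1   8.6   3.9] [ 0.31 -0.24 -1.04  2.24  0.29  0.52  0.62] 10
[493.  252.  408.   35.8   9.6   4.4] [ 0.36  0.09 -1.19  2.12  0.81  0.61  0.21] 3
[ 490.  -174.9  165.1   33.3    9.5    4.1] [ 1.17  0.58 -1.03  2.44  2.25  0.27 -0.25] 11
[ 561.  -161.    18.    33.3    9.5    4.1] [ 0.98  1.   -0.99  2.4   2.4   0.67 -0.29] 4
```

```bash
python3 wp.py "[[433,335,383],[497,209,434],[490,-170,165]]"
```

```text
t 9.65 now [-0.268 -0.34   0.374  1.894 -0.047  0.956  1.744] [ 435.9 -120.3  613.8   36.1    8.6    3.9] F [-0.186 -0.74  -0.051] p [ 435.858 -120.229  613.781] fkerr [ 0.021 -0.032 -0.024]
shift [13.49 43.79 22.49] per row /15 [0.899 2.919 1.499] -> [433.  335.  383.   34.7  10.9   4.5] [-0.05  0.14 -1.07  2.14  0.93  0.76 -0.11] 12
shift [ -7.91 -12.62  -1.97] per row /5 [-1.581 -2.525 -0.395] -> [497.  209.  434.   35.1   9.8   4.1] [ 0.29 -0.03 -0.92  2.11  0.47  0.54  0.64] 4
shift [ 16.5  -39.6   17.88] per row /15 [ 1.1   -2.64   1.192] -> [ 490.  -170.   165.    30.2   10.8    4. ] [ 1.18  0.59 -1.09  2.41  1.85  0.28  0.13] 11
```

>>> step_arm --rows '[[100,[1.12,3.65,1.87],0],[100,[1.12,3.65,1.87],0],[100,[1.12,3.65,1.87],0],[100,[1.12,3.65,1.87],0],[100,[1.12,3.65,1.87],0]]'

```text
t: 10.15
eef_pos: [434.8, 71.0, 515.9]
tool_rot: [-0.043, 2.515, 0.109]
force: [0.4, 0.5, 0.7]
finger_gap: 93.2
finger_force: 0.0
```

>>> step_arm --rows '[[100,[1.12,3.65,1.87],0],[100,[1.12,3.65,1.87],0],[100,[1.12,3.65,1.87],0],[100,[1.12,3.65,1.87],0],[100,[1.12,3.65,1.87],0]]'

```text
t: 10.65
eef_pos: [433.5, 253.4, 422.9]
tool_rot: [-0.043, 2.516, 0.106]
force: [0.7, -0.7, -0.1]
finger_gap: 92.9
finger_force: 0.0
```

```bash
python3 refit.py; python3 wp.py "[[433,335,383],[497,209,434],[490,-170,165]]"
```

```text
refit 0.001752163303646784 [0.0, 0.2, 0.3, 0.2, 0.2, 0.1, 0.1, 0.0, 0.1, 0.1, 0.1]
t 10.65 now [ 0.076 -0.068 -0.906  2.169  0.614  0.602  0.322] [433.5 253.5 423.   36.    8.3   3.8] F [ 0.677 -0.691 -0.075] p [433.516 253.39  422.94 ] fkerr [0.008 0.067 0.053]
shift [2.32 7.87 3.91] per row /5 [0.464 1.574 0.781] -> [433.  335.  383.   35.5   9.2   4. ] [-0.21  0.12 -0.91  2.14  0.92  0.75 -0.13] 3
shift [ -8.03 -12.59  -1.66] per row /5 [-1.607 -2.518 -0.331] -> [497.  209.  434.   35.6   9.    3.9] [ 0.04 -0.03 -0.69  2.12  0.52  0.55  0.58] 4
shift [ 16.48 -39.54  18.04] per row /15 [ 1.098 -2.636  1.202] -> [ 490.  -170.   165.    29.1    6.4    2.3] [ 1.11  0.56 -1.04  2.41  1.86  0.3   0.07] 11
```

```bash
sed -i -e "s/^q0=.*/q0=np.array([.076,-.068,-.906,2.169,.614,.602,.322])/" -e "s/>100:/>90:/" search3.py; python3 search3.py
```

```text
3073
(np.float64(1.2510195897676717), array([ 562.4, -160.6,   18.3,   28.6,   10.5,    4. ]), array([ 1.01,  1.02, -1.09,  2.34,  2.11,  0.68, -0.03]), array([523.4, 275.4,  88.3,  28.5,  10.4,   3.8]), array([ 0.03,  0.88, -1.17,  2.33,  1.78,  1.07, -0.73]), 0, array([[555., 221., 496.]]), 40, 1437)
(np.float64(1.6421321328252318), array([ 562.5, -160.7,   18.3,   28.6,   10.1,    3.8]), array([ 1.01,  1.03, -1.1 ,  2.35,  2.11,  0.69, -0.03]), array([523.4, 275.4,  88.3,  28.4,  10.2,   3.7]), array([ 0.03,  0.88, -1.17,  2.33,  1.77,  1.07, -0.73]), 0, array([[522., 187., 436.],
       [554., 177., 460.]]), 38, 793)
(np.float64(2.1491286658611544), array([ 562.3, -160.6,   18.3,   28.2,   11. ,    4.2]), array([ 1.  ,  1.01, -1.08,  2.34,  2.1 ,  0.66, -0.02]), array([523.2, 275.5,  88.3,  27.9,  11.2,   4. ]), array([ 0.04,  0.88, -1.17,  2.33,  1.77,  1.05, -0.72]), 0, array([[529., 299., 511.],
       [550., 243., 519.]]), 41, 257)
(np.float64(2.421311871274184), array([ 562.8, -160.6,   18.5,   29.8,   10.3,    4. ]), array([ 1.02,  1.04, -1.11,  2.36,  2.15,  0.7 , -0.05]),
[... 427 characters left out ...]
0.67]), 0, array([[520., 200., 470.]]), 38, 2808)
(np.float64(2.6595802630397665), array([ 561.7, -160.9,   17.9,   26.1,   10. ,    3.5]), array([ 0.96,  0.97, -1.03,  2.32,  2.05,  0.62, -0.01]), array([522.6, 275.2,  87.9,  25.8,  10.2,   3.4]), array([ 0.03,  0.86, -1.14,  2.3 ,  1.71,  1.  , -0.67]), 0, array([[413., 320., 460.],
       [513., 204., 471.]]), 41, 1767)
(np.float64(2.7309019975789184), array([ 562.8, -160.6,   18.5,   29.8,   10.2,    4. ]), array([ 1.03,  1.05, -1.13,  2.36,  2.13,  0.72, -0.03]), array([523.7, 275.4,  88.5,  29.3,  10.4,   3.8]), array([ 0.02,  0.89, -1.17,  2.34,  1.79,  1.09, -0.75]), 0, array([[475., 247., 413.],
       [558., 253., 520.]]), 40, 159)
```

```bash
python3 wp.py "[[555,221,496],[488,-175,158]]"
```

```text
t 10.65 now [ 0.076 -0.068 -0.906  2.169  0.614  0.602  0.322] [433.5 253.5 423.   36.    8.3   3.8] F [ 0.677 -0.691 -0.075] p [433.516 253.39  422.94 ] fkerr [0.008 0.067 0.053]
shift [-14.11  -3.42   0.87] per row /5 [-2.821 -0.683  0.174] -> [555.  221.  496.   36.    8.3   3.8] [ 0.14  0.02 -0.77  1.92  0.47  0.68  0.69] 4
shift [ 25.41 -41.32  20.06] per row /15 [ 1.694 -2.755  1.337] -> [ 488.  -175.   158.    28.7   10.2    3.9] [ 1.18  0.61 -1.1   2.4   1.75  0.32  0.22] 12
```

>>> step_arm --rows '[[100,[-2.82,-0.68,0.17],0],[100,[-2.82,-0.68,0.17],0],[100,[-2.82,-0.68,0.17],0],[100,[-2.82,-0.68,0.17],0],[100,[-2.82,-0.68,0.17],0]]'

```text
t: 11.15
eef_pos: [556.3, 218.9, 496.8]
tool_rot: [-0.043, 2.518, 0.104]
force: [0.6, 0.4, 0.4]
finger_gap: 93.0
finger_force: 0.0
```

>>> step_arm --rows '[[100,[2.12,-3.45,1.67],0],[100,[2.12,-3.45,1.67],0],[100,[2.12,-3.45,1.67],0],[100,[2.12,-3.45,1.67],0],[100,[2.12,-3.45,1.67],0]]'

```text
t: 11.65
eef_pos: [527.0, 52.1, 355.3]
tool_rot: [-0.042, 2.516, 0.103]
force: [1.3, -1.3, -0.6]
finger_gap: 93.1
finger_force: 0.0
```

```bash
python3 wp.py "[[488,-175,158],[562.4,-160.6,18]]"
```

```text
t 11.65 now [ 0.34   0.032 -0.588  2.29   0.367  0.213  1.028] [526.8  51.8 355.1  36.    8.1   3.6] F [ 1.338 -1.296 -0.637] p [527.044  52.088 355.262] fkerr [-0.203 -0.317 -0.14 ]
shift [ 14.84 -23.68  11.79] per row /10 [ 1.484 -2.368  1.179] -> [ 488.  -175.   158.    27.4   10.7    3.9] [ 1.13  0.57 -1.02  2.39  1.67  0.26  0.3 ] 8
shift [-0.28  0.07 15.92] per row /5 [-0.055  0.014  3.183] -> [ 562.4 -160.6   18.    27.4   10.7    3.9] [ 0.99  1.   -1.07  2.33  2.08  0.65 -0.01] 4
```

>>> step_arm --rows '[[100,[1.48,-2.37,1.18],0],[100,[1.48,-2.37,1.18],0],[100,[1.48,-2.37,1.18],0],[100,[1.48,-2.37,1.18],0],[100,[1.48,-2.37,1.18],0]]'

```text
t: 12.15
eef_pos: [516.9, -18.5, 295.8]
tool_rot: [-0.038, 2.527, 0.078]
force: [0.0, -0.1, 0.1]
finger_gap: 92.7
finger_force: 0.0
```

```bash
python3 wp.py "[[488,-175,158],[562.4,-160.6,18]]"
```

```text
t 12.15 now [ 0.731  0.156 -0.863  2.38   1.215  0.112  0.333] [517.1 -19.  296.   35.4   6.2   2.6] F [ 0.008 -0.077  0.078] p [516.926 -18.524 295.773] fkerr [ 0.176 -0.43   0.183]
shift [ 10.45 -16.14   8.57] per row /5 [ 2.09  -3.227  1.714] -> [ 488.  -175.   158.    32.8    7.2    2.9] [ 1.22  0.66 -1.17  2.46  2.05  0.41 -0.06] 5
shift [ 1.28  0.38 15.86] per row /5 [0.256 0.077 3.173] -> [ 562.4 -160.6   18.    32.8    7.2    2.9] [ 1.02  1.06 -1.11  2.4   2.28  0.78 -0.16] 4
```

```bash
sed -i -e "s/^q0=.*/q0=np.array([.731,.156,-.863,2.38,1.215,.112,.333])/" -e "s/>90:/>70:/" -e "s/rng.uniform(360,560),rng.uniform(150,420),rng.uniform(370,520)/rng.uniform(380,620),rng.uniform(-350,320),rng.uniform(250,420)/" search3.py; python3 search3.py
```

```text
2243
(np.float64(1.5564572080933428), array([ 562.5, -160.7,   18.3,   28.8,   10.3,    3.9]), array([ 1.02,  1.03, -1.11,  2.35,  2.1 ,  0.7 , -0.02]), array([523.4, 275.4,  88.3,  28.5,  10.4,   3.8]), array([ 0.03,  0.88, -1.17,  2.33,  1.77,  1.07, -0.73]), 0, array([[ 557.,   -3.,  395.],
       [ 588., -142.,  389.]]), 37, 1129)
(np.float64(2.323138060411136), array([ 561.5, -160.9,   17.8,   25.3,   10. ,    3.2]), array([ 0.95,  0.96, -1.02,  2.32,  2.02,  0.61,  0.01]), array([522.4, 275.2,  87.8,  25. ,  10. ,   3. ]), array([ 0.02,  0.84, -1.11,  2.29,  1.69,  0.97, -0.64]), 0, array([[ 505.,  -14.,  255.],
       [ 450., -334.,  282.]]), 39, 686)
(np.float64(3.035942647145021), array([ 561.9, -160.8,   18. ,   26.7,   10.2,    3.7]), array([ 0.98,  0.99, -1.05,  2.33,  2.06,  0.64, -0.01]), array([522.8, 275.3,  88. ,  26.2,  10.5,   3.5]), array([ 0.03,  0.86, -1.15,  2.31,  1.72,  1.01, -0.68]), 0, array([[ 523., -109.,  279.],
       [ 500.,    8.,  358.]]), 38, 1370)
(np.float64(3.0425237402177014), array([ 561.8, -160.8,   18. ,   26.3,   10.2,    3.6]), array([ 0.98
[... 461 characters left out ...]
 ,  1.7 ,  0.98, -0.66]), 0, array([[ 494., -165.,  294.]]), 32, 322)
(np.float64(4.236244412982841), array([ 561.9, -160.7,   18. ,   26.7,   10.9,    3.7]), array([ 0.99,  1.  , -1.08,  2.32,  2.04,  0.66,  0.03]), array([522.8, 275.4,  88. ,  26. ,  11.6,   3.7]), array([ 0.04,  0.86, -1.16,  2.31,  1.72,  1.  , -0.66]), 0, array([[ 512., -228.,  336.]]), 35, 885)
(np.float64(4.357638217108974), array([ 561.9, -160.8,   18. ,   26.7,    9.8,    3.5]), array([ 0.98,  0.99, -1.05,  2.33,  2.06,  0.65, -0.01]), array([522.8, 275.2,  88. ,  26.2,  10. ,   3.3]), array([ 0.03,  0.86, -1.15,  2.3 ,  1.72,  1.02, -0.68]), 0, array([[ 439.,  258.,  387.],
       [ 473., -110.,  272.]]), 43, 1680)
```

```bash
sed -i -e "s/max(0,25-i\[3\])/max(0,32-i[3])/" -e "s/cost<40/cost<25/" -e "s/>70:/>170:/" -e "s/rng.integers(1,3)/rng.integers(1,4)/" -e "s/rng.uniform(380,620),rng.uniform(-350,320),rng.uniform(250,420)/rng.uniform(380,640),rng.uniform(-450,420),rng.uniform(270,650)/" search3.py; python3 search3.py
```

```text
4822
(np.float64(2.762794242901059), array([ 563.4, -160.5,   18.9,   31.8,   10.3,    4.1]), array([ 1.  ,  1.02, -1.05,  2.38,  2.28,  0.67, -0.17]), array([524.3, 275.6,  88.9,  31.4,  10.3,   3.8]), array([ 0.02,  0.91, -1.2 ,  2.36,  1.84,  1.15, -0.79]), 0, array([[627., 358., 520.],
       [477., 171., 447.],
       [402., 401., 483.]]), 60, 3007)
(np.float64(3.6421037319197276), array([ 563.4, -160.2,   18.9,   32.2,   11.8,    4.8]), array([ 1.01,  1.02, -1.05,  2.37,  2.29,  0.65, -0.16]), array([524.3, 275.8,  88.9,  31.5,  11.7,   4.4]), array([ 0.03,  0.91, -1.2 ,  2.37,  1.85,  1.14, -0.79]), 0, array([[454.,  -7., 312.],
       [424., 334., 288.]]), 47, 3784)
(np.float64(4.243541891810854), array([ 563.6, -160.4,   19. ,   32.6,   10.5,    3.1]), array([ 1.01,  1.02, -1.05,  2.38,  2.31,  0.68, -0.14]), array([524.5, 275.6,  89. ,  31.7,  10.4,   2.7]), array([ 0.02,  0.91, -1.2 ,  2.37,  1.84,  1.15, -0.75]), 0, array([[523., -49., 555.],
       [437., 287., 277.]]), 53, 4116)
(np.float64(5.1365272577996794), array([ 563.4, -160.3,   18.9,   32.2,   11.5,    4.2]), ar
[... 624 characters left out ...]
(5.738798386372702), array([ 563.5, -160.5,   18.9,   32.2,   10.2,    4. ]), array([ 0.99,  1.01, -1.03,  2.38,  2.32,  0.66, -0.2 ]), array([524.4, 275.6,  88.9,  31.8,   9.4,   3.3]), array([ 0.01,  0.91, -1.2 ,  2.37,  1.84,  1.17, -0.79]), 0, array([[ 586.,   14.,  385.],
       [ 579., -248.,  381.],
       [ 619.,    7.,  288.]]), 46, 397)
(np.float64(6.734219183948818), array([ 563.4, -160.7,   18.9,   31.9,    9.2,    3.3]), array([ 0.99,  1.01, -1.03,  2.38,  2.3 ,  0.68, -0.19]), array([524.3, 275.4,  88.9,  31.7,   9. ,   2.9]), array([ 0.01,  0.91, -1.2 ,  2.36,  1.83,  1.17, -0.78]), 0, array([[572., 230., 518.],
       [463., 265., 643.],
       [471., 326., 471.]]), 54, 1280)
```

```bash
python3 refit.py; python3 wp.py "[[454,-7,312],[424,334,288],[480,-175,158],[563.4,-160.2,19]]"
```

```text
refit 0.0020153495974004304 [0.1, 0.2, 0.4, 0.2, 0.2, 0.1, 0.2, 0.1, 0.0, 0.1, 0.2, 0.1]
t 12.15 now [ 0.731  0.156 -0.863  2.38   1.215  0.112  0.333] [517.  -18.6 295.8  35.4   6.3   2.7] F [ 0.008 -0.077  0.078] p [516.926 -18.524 295.773] fkerr [ 0.027 -0.053  0.034]
shift [ 4.2   1.51 -4.86] per row /5 [ 0.839  0.302 -0.973] -> [454.9  -6.6 311.2  34.6   2.1   0.7] [ 1.18  0.02 -1.29  2.44  0.57  0.11  0.94] 3
shift [ 3.54 34.09  0.87] per row /10 [0.354 3.409 0.087] -> [424.  334.  288.   32.2  11.8   4.8] [-0.02  0.39 -1.28  2.26  1.25  0.9  -0.51] 9
shift [  2.97 -52.08   8.38] per row /15 [ 0.198 -3.472  0.559] -> [ 480.  -175.   158.    32.2   11.8    4.8] [ 1.19  0.6  -1.05  2.44  2.15  0.26 -0.12] 12
shift [ 0.2  -0.29 16.27] per row /5 [ 0.04  -0.058  3.255] -> [ 563.4 -160.2   19.    32.2   11.8    4.8] [ 1.01  1.01 -1.03  2.37  2.31  0.64 -0.18] 4
```

>>> step_arm --rows '[[100,[1.4,0.5,-1.62],0],[100,[1.4,0.5,-1.62],0],[100,[1.4,0.5,-1.62],0],[100,[0.39,3.75,0.1],0],[100,[0.39,3.75,0.1],0]]'

```text
t: 12.65
eef_pos: [461.2, 29.2, 304.1]
tool_rot: [-0.014, 2.54, 0.065]
force: [0.5, 0.8, -0.1]
finger_gap: 92.9
finger_force: 0.0
```

```bash
python3 wp.py "[[424,334,288],[480,-175,158],[563.4,-160.2,19]]"
```

```text
t 12.65 now [ 0.873  0.052 -1.121  2.444  1.051  0.149  0.343] [461.2  29.2 304.1  34.6   4.9   2.5] F [ 0.491  0.767 -0.075] p [461.211  29.199 304.126] fkerr [ 0.037 -0.003  0.017]
shift [ 4.12 30.46  0.73] per row /10 [0.412 3.046 0.073] -> [424.  334.  288.   34.1   5.2   2.5] [-0.13  0.39 -1.22  2.25  1.25  0.98 -0.58] 7
shift [  2.46 -51.55  11.29] per row /15 [ 0.164 -3.437  0.753] -> [ 480.  -175.   158.    32.6    5.1    2.4] [ 1.19  0.63 -1.13  2.48  2.12  0.41 -0.16] 12
shift [ 0.43  0.7  16.26] per row /5 [0.087 0.14  3.251] -> [ 563.4 -160.2   19.    32.6    5.1    2.4] [ 0.98  1.03 -1.06  2.4   2.31  0.78 -0.23] 4
```

```bash
sed -i -e "s/^q0=.*/q0=np.array([.873,.052,-1.121,2.444,1.051,.149,.343])/" -e "s/>170:/>100:/" -e "s/rng.integers(1,4)/rng.integers(1,3)/"  search3.py; python3 search3.py
```

```text
3510
(np.float64(4.846430796225899), array([ 563.1, -160.3,   18.7,   31.1,   11.9,    4.5]), array([ 1.01,  1.01, -1.04,  2.36,  2.25,  0.64, -0.13]), array([524. , 275.8,  88.7,  31. ,  11.7,   4.1]), array([ 0.03,  0.91, -1.2 ,  2.36,  1.84,  1.13, -0.77]), 0, array([[387., 303., 484.],
       [411., 362., 445.]]), 48, 1826)
(np.float64(8.6439341540172), array([ 563.5, -160.8,   18.9,   32.2,    8.8,    3.3]), array([ 1.  ,  1.02, -1.06,  2.38,  2.29,  0.71, -0.18]), array([524.4, 275.3,  88.9,  31.6,   9. ,   3.1]), array([ 0.01,  0.91, -1.2 ,  2.36,  1.83,  1.17, -0.79]), 0, array([[458., 105., 497.],
       [398., 345., 313.]]), 49, 1753)
(np.float64(10.258446203576625), array([ 563.2, -160.5,   18.8,   31.3,   10.2,    4.3]), array([ 1.06,  1.1 , -1.19,  2.37,  2.15,  0.78, -0.02]), array([524.1, 275.5,  88.8,  30.1,  11.6,   4.4]), array([ 0.03,  0.89, -1.18,  2.35,  1.82,  1.09, -0.77]), 0, array([[ 622.,  145.,  352.],
       [ 620., -362.,  276.]]), 47, 2847)
(np.float64(11.045987152451843), array([ 563.2, -160.6,   18.8,   31.2,   10. ,    4.2]), array([ 1.06,  1.1 , -1.1
[... 452 characters left out ...]
([[ 609.,  376.,  376.],
       [ 598., -283.,  288.]]), 53, 3388)
(np.float64(11.754523150527687), array([ 564.3, -160. ,   19.5,   35.6,   11.9,    4.7]), array([ 1.05,  1.07, -1.08,  2.4 ,  2.39,  0.71, -0.19]), array([525.2, 276.1,  89.5,  32.6,  11.6,   4.1]), array([ 0.03,  0.92, -1.21,  2.38,  1.87,  1.18, -0.8 ]), 0, array([[ 581., -349.,  524.],
       [ 531.,  275.,  465.]]), 63, 1267)
(np.float64(11.761172932291075), array([ 563. , -160.6,   18.6,   30.6,   10.3,    4.4]), array([ 1.05,  1.08, -1.17,  2.36,  2.13,  0.76, -0.02]), array([523.9, 275.5,  88.6,  29.3,  11.5,   4.4]), array([ 0.03,  0.89, -1.18,  2.34,  1.8 ,  1.08, -0.76]), 0, array([[ 542., -228.,  279.]]), 33, 2687)
```

```bash
python3 wp.py "[[602,-286,281],[480,-175,158],[563.4,-160.2,19]]"
```

```text
t 12.65 now [ 0.873  0.052 -1.121  2.444  1.051  0.149  0.343] [461.2  29.2 304.1  34.6   4.9   2.5] F [ 0.491  0.767 -0.075] p [461.211  29.199 304.126] fkerr [ 0.037 -0.003  0.017]
shift [-10.45 -31.92   8.3 ] per row /10 [-1.045 -3.192  0.83 ] -> [ 602.  -286.   281.    34.6    4.9    2.5] [ 1.36  0.63 -1.27  2.04  0.97  0.44  1.12] 8
shift [17.08 10.84  3.76] per row /5 [3.415 2.169 0.752] -> [ 480.  -175.   158.    31.4    9.7    4.1] [ 1.28  0.7  -1.26  2.44  1.85  0.44  0.14] 5
shift [ 0.02  0.05 16.28] per row /5 [0.003 0.01  3.255] -> [ 563.4 -160.2   19.    31.4    9.7    4.1] [ 1.06  1.1  -1.18  2.37  2.16  0.78 -0.03] 4
```

>>> step_arm --rows '[[100,[-1.05,-3.19,0.83],0],[100,[-1.05,-3.19,0.83],0],[100,[-1.05,-3.19,0.83],0],[100,[-1.05,-3.19,0.83],0],[100,[-1.05,-3.19,0.83],0]]'

```text
t: 13.15
eef_pos: [534.9, -120.6, 292.4]
tool_rot: [-0.038, 2.54, 0.071]
force: [-0.6, 0.1, 0.6]
finger_gap: 93.3
finger_force: 0.0
```

>>> step_arm --rows '[[100,[-1.05,-3.19,0.83],0],[100,[-1.05,-3.19,0.83],0],[100,[-1.05,-3.19,0.83],0],[100,[-1.05,-3.19,0.83],0],[100,[-1.05,-3.19,0.83],0]]'

```text
t: 13.65
eef_pos: [608.2, -277.2, 280.2]
tool_rot: [-0.037, 2.542, 0.073]
force: [0.2, -0.0, -0.8]
finger_gap: 92.9
finger_force: 0.0
```

```bash
python3 wp.py "[[480,-175,158],[563.4,-160.2,19]]"
```

```text
t 13.65 now [ 1.338  0.626 -1.248  2.033  0.935  0.429  1.155] [ 607.9 -277.3  280.1   34.5    6.     2.5] F [ 0.19  -0.022 -0.822] p [ 608.174 -277.222  280.187] fkerr [-0.259 -0.056 -0.065]
shift [17.37 10.21  3.48] per row /5 [3.474 2.042 0.696] -> [ 480.  -175.   158.    31.2   11.     4.3] [ 1.29  0.71 -1.27  2.43  1.82  0.43  0.19] 5
shift [-0.06 -0.14 16.28] per row /5 [-0.011 -0.027  3.255] -> [ 563.4 -160.2   19.    31.2   11.     4.3] [ 1.07  1.1  -1.19  2.36  2.14  0.77  0.01] 4
```

>>> step_arm --rows '[[100,[3.47,2.04,0.7],0],[100,[3.47,2.04,0.7],0],[100,[3.47,2.04,0.7],0],[100,[3.47,2.04,0.7],0],[100,[3.47,2.04,0.7],0]]'

```text
t: 14.15
eef_pos: [514.0, -208.2, 190.8]
tool_rot: [-0.037, 2.569, 0.061]
force: [-0.6, -0.2, -0.3]
finger_gap: 93.1
finger_force: 0.0
```

```bash
python3 wp.py "[[480,-175,158],[563.4,-160.2,19]]";python3 st.py
```

```text
t 14.15 now [ 1.225  0.563 -1.078  2.352  1.809  0.257  0.211] [ 514.1 -208.1  190.8   32.9    5.3    2. ] F [-0.598 -0.237 -0.316] p [ 514.032 -208.193  190.75 ] fkerr [0.034 0.095 0.052]
shift [4.59 3.33 1.08] per row /5 [0.918 0.666 0.217] -> [ 480.  -175.   158.    32.9    5.3    2. ] [ 1.25  0.7  -1.26  2.48  2.    0.5  -0.02] 2
shift [ 0.51  0.68 16.26] per row /5 [0.101 0.135 3.251] -> [ 563.4 -160.2   19.    32.9    5.3    2. ] [ 1.02  1.09 -1.15  2.4   2.24  0.84 -0.13] 4
14.15 q [ 1.225  0.563 -1.078  2.352  1.809  0.257  0.211] p [ 514.032 -208.193  190.75 ] 
 [[-0.841 -0.04   0.54 ]
 [-0.014  0.999  0.052]
 [-0.541  0.036 -0.84 ]] tilt 32.85625419211333 tilt az 5.455185618185885 ytool elev 2.0563255610663504 F [-0.598 -0.237 -0.316] gap 93.05620497590091 0.0
```

```bash
cat > search4.py <<'E'
from sim import *
import multiprocessing as mp, time, sys
q0=np.array(eval(sys.argv[1])); TL=float(sys.argv[2])
MN=[9]
def step2(q,pt,At,_s=step):
    r=_s(q,pt,At); MN[0]=min(MN[0],r[5]); return r
import sim; sim.step=step2
g=np.array([553.5,-162.3,35])
def job(seed):
    rng=np.random.default_rng(seed); q=q0.copy(); W=[]; N=0; MN[0]=9
    for k in range(rng.integers(1,3)):
        W.append([rng.uniform(380,780),rng.uniform(-500,420),rng.uniform(280,650)] if rng.random()<.7 or k==0 else [rng.uniform(430,540),rng.uniform(-220,-100),rng.uniform(170,280)])
    for w in W: q,n=go(q,np.array(w,float),maxn=25,speed=40); N+=n
    zt=fk(q,X)[1][:,2]; q,n=go(q,g-140*zt,maxn=40,speed=40); N+=n
    zt=fk(q,X)[1][:,2]; q,n=go(q,g+19*zt); N+=n
    i=info(q); er=np.linalg.norm(i[:3]-g-19*zt)
    cost=er+2*max(0,30-i[3])+4*max(0,abs(i[4]-11.2)-.7)+2*max(0,i[3]-42)+60*max(0,.2-MN[0])+.05*N
    return cost,MN[0],i,q.round(2),np.round(W),N,seed
if __name__=='__main__':
    t=time.time(); out=[]
    with mp.Pool() as p:
        for o in p.imap_unordered(job,range(100000)):
            out.append(o)
            if time.time()-t>TL: p.terminate(); break
    out.sort(key=lambda o:o[0]); print(len(out))
    for o in out[:7]: print(o)
E
python3 search4.py "[1.225,.563,-1.078,2.352,1.809,.257,.211]" 120
```

```text
3965
(np.float64(5.080288071965681), np.float64(0.14942417948038003), array([ 563.7, -160.2,   19.1,   33.2,   11.4,    4.3]), array([ 0.95,  0.96, -0.91,  2.39,  2.49,  0.59, -0.36]), array([[524.,  64., 415.],
       [770., 338., 291.]]), 40, 2218)
(np.float64(5.931106790505627), np.float64(0.15351152149630676), array([ 562.7, -160.3,   18.5,   29.7,   12. ,    4.3]), array([ 1.06,  1.09, -1.19,  2.35,  2.08,  0.75,  0.06]), array([[ 724.,  387.,  349.],
       [ 433., -213.,  242.]]), 42, 170)
(np.float64(6.889456872405702), np.float64(0.1683216910694503), array([ 562.9, -160.7,   18.6,   30.2,    9.6,    3.4]), array([ 1.05,  1.09, -1.19,  2.36,  2.11,  0.78,  0.02]), array([[ 636.,  117.,  300.],
       [ 494., -217.,  248.]]), 27, 3893)
(np.float64(7.52770090445714), np.float64(0.11), array([ 562.8, -160.6,   18.5,   29.7,   10.4,    3.9]), array([ 1.05,  1.08, -1.18,  2.35,  2.1 ,  0.76,  0.02]), array([[ 539., -489.,  310.]]), 22, 1408)
(np.float64(7.745433299952818), np.float64(0.11), array([ 562.7, -160.5,   18.5,   29.6,   11.3,    4.2]), array([ 1.05,  1.08, -1.17,  2.35,  2.09,  0.74,  0.03]), array([[ 775., -489.,  380.],
       [ 590., -491.,  298.]]), 30, 607)
(np.float64(7.779520032848733), np.float64(0.1645148227544211), array([ 562.9, -160.7,   18.6,   30.1,    9.5,    3.4]), array([ 1.05,  1.09, -1.18,  2.36,  2.11,  0.78,  0.02]), array([[ 435.,  238.,  317.],
       [ 517., -215.,  259.]]), 32, 3940)
(np.float64(7.956010906335637), np.float64(0.11), array([ 562.6, -160.6,   18.4,   29.3,   10.8,    4. ]), array([ 1.05,  1.08, -1.17,  2.35,  2.08,  0.75,  0.04]), array([[ 535., -475.,  313.]]), 22, 3346)
```

```bash
cat > grid.py <<'E'
from sim import *
import sys, multiprocessing as mp, itertools
q0=np.array(eval(sys.argv[1])); g=np.array([553.5,-162.3,35])
def job(w):
    q,n=go(q0,np.array(w,float),speed=40,maxn=25); i1=info(q)
    zt=fk(q,X)[1][:,2]; q,n2=go(q,g-140*zt,maxn=30,speed=40); i2=info(q)
    zt=fk(q,X)[1][:,2]; q,n3=go(q,g+19*zt); i=info(q); er=np.linalg.norm(i[:3]-g-19*zt)
    return w,i1[3:5],i2[3:5],i[3:5],er.round(1),n+n2+n3,q.round(2)
if __name__=='__main__':
    W=list(itertools.product((380,420,460,520,600,700),(-450,-380,-320,-260,-200,-140,-60),(130,200,280,380,480)))
    with mp.Pool() as p: o=[x for x in p.map(job,W) if x[4]<5 and x[3][0]>27]
    o.sort(key=lambda x:abs(x[3][1]-11.2)+.5*max(0,31-x[3][0])); 
    for x in o[:14]: print(x)
E
python3 grid.py "[1.225,.563,-1.078,2.352,1.809,.257,.211]"
```

```text
((380, -140, 200), array([29. , 10.7]), array([29. , 10.7]), array([29. , 10.7]), np.float64(0.0), 13, array([ 1.03,  1.05, -1.14,  2.35,  2.09,  0.72,  0.01]))
((600, -450, 380), array([35.9, -0.5]), array([28.9, 10.7]), array([28.9, 10.6]), np.float64(0.0), 24, array([ 1.05,  1.07, -1.17,  2.34,  2.06,  0.75,  0.05]))
((380, -200, 130), array([29.7, 12.4]), array([29.7, 12.4]), array([29.7, 12.4]), np.float64(0.0), 13, array([ 1.05,  1.07, -1.16,  2.35,  2.09,  0.72,  0.03]))
((380, -450, 200), array([34.5,  0.4]), array([30.5,  9.5]), array([30.5,  9.5]), np.float64(0.0), 19, array([ 1.05,  1.08, -1.17,  2.36,  2.13,  0.77, -0.01]))
((600, -380, 380), array([36.2, -0.7]), array([28.5, 10.5]), array([28.5, 10.5]), np.float64(0.1), 21, array([ 1.04,  1.07, -1.17,  2.34,  2.05,  0.75,  0.05]))
((700, -450, 480), array([35.5,  0.9]), array([29. , 10.2]), array([29. , 10.2]), np.float64(0.1), 28, array([ 1.04,  1.07, -1.17,  2.35,  2.08,  0.75,  0.03]))
((520, -450, 280), array([35.6, -0.2]), array([29.8,  9.7]), array([29.8,  9.7]), np.float64(0.0), 20, array([ 1.05,  1.08, -1.17,  2.
[... 453 characters left out ...]
rray([ 1.03,  1.05, -1.15,  2.34,  2.04,  0.73,  0.04]))
((380, -320, 200), array([33.8,  2.7]), array([31.4,  8.5]), array([31.4,  8.5]), np.float64(0.0), 14, array([ 1.04,  1.09, -1.17,  2.38,  2.17,  0.79, -0.04]))
((460, -200, 280), array([35.6,  1.3]), array([29.6,  9.2]), array([29.6,  9.2]), np.float64(0.0), 12, array([ 1.04,  1.08, -1.17,  2.36,  2.1 ,  0.77,  0.02]))
((700, -200, 480), array([35. ,  2.8]), array([28.6,  9.6]), array([28.6,  9.6]), np.float64(0.0), 24, array([ 1.01,  1.04, -1.12,  2.35,  2.1 ,  0.71, -0.02]))
((700, -260, 480), array([35.2,  2.4]), array([28.8,  9.4]), array([28.8,  9.4]), np.float64(0.1), 24, array([ 1.02,  1.05, -1.14,  2.35,  2.09,  0.74, -0.  ]))
```

```bash
python3 wp.py "[[420,-203,150],[400,-201,140],[380,-200,130],[490,-175,150]]"; python3 wp.py "[[380,-200,130]]"
```

```text
t 14.15 now [ 1.225  0.563 -1.078  2.352  1.809  0.257  0.211] [ 514.1 -208.1  190.8   32.9    5.3    2. ] F [-0.598 -0.237 -0.316] p [ 514.032 -208.193  190.75 ] fkerr [0.034 0.095 0.052]
shift [10.1   0.74 -1.63] per row /5 [ 2.021  0.149 -0.326] -> [ 420.  -203.   150.    32.9    5.3    2. ] [ 1.41  0.7  -1.28  2.55  2.09  0.46 -0.01] 3
shift [ 2.22  0.24 -0.23] per row /5 [ 0.444  0.048 -0.046] -> [ 401.7 -202.7  141.1   31.6    7.8    3. ] [ 1.45  0.72 -1.29  2.56  2.03  0.45  0.07] 2
shift [ 2.43  0.32 -0.16] per row /5 [ 0.485  0.064 -0.032] -> [ 381.1 -201.2  130.7   29.6   12.5    4.9] [ 1.49  0.74 -1.29  2.56  1.92  0.42  0.21] 3
shift [-10.5    2.03   3.86] per row /5 [-2.099  0.405  0.773] -> [ 490.  -175.   150.    29.6   12.5    4.9] [ 1.24  0.7  -1.21  2.4   1.75  0.41  0.25] 3
t 14.15 now [ 1.225  0.563 -1.078  2.352  1.809  0.257  0.211] [ 514.1 -208.1  190.8   32.9    5.3    2. ] F [-0.598 -0.237 -0.316] p [ 514.032 -208.193  190.75 ] fkerr [0.034 0.095 0.052]
shift [14.55  1.13 -2.09] per row /5 [ 2.909  0.226 -0.419] -> [ 381.  -201.1  130.7   29.7   12.6    4.9] [ 1.49  0.74 -1.29  2.56  1.92  0.42  0.21] 6
```

>>> step_arm --rows '[[100,[2.8,0.22,-0.4],0],[100,[2.8,0.22,-0.4],0],[100,[2.8,0.22,-0.4],0],[100,[2.6,0.2,-0.4],0],[100,[2.6,0.2,-0.4],0]]'

```text
t: 14.65
eef_pos: [399.1, -213.6, 140.7]
tool_rot: [-0.039, 2.583, 0.078]
force: [0.0, -0.1, 0.1]
finger_gap: 93.5
finger_force: 0.0
```

```bash
python3 wp.py "[[380,-200,130]]"
```

```text
t 14.65 now [ 1.478  0.734 -1.293  2.558  2.049  0.454  0.083] [ 399.2 -213.3  140.8   32.1    6.7    2.7] F [ 0.042 -0.066  0.087] p [ 399.138 -213.605  140.738] fkerr [0.095 0.295 0.029]
shift [ 2.18  1.39 -0.01] per row /5 [ 0.435  0.278 -0.003] -> [ 381.3 -201.4  130.9   29.7   12.4    4.9] [ 1.49  0.74 -1.29  2.56  1.93  0.42  0.21] 3
```

>>> step_arm --rows '[[100,[0.6,0.35,0],0],[100,[0.6,0.35,0],0],[100,[0.6,0.35,0],0],[100,[0.5,0.3,0],0],[100,[0,0,0],0]]'

```text
t: 15.15
eef_pos: [391.4, -211.9, 138.6]
tool_rot: [-0.05, 2.595, 0.094]
force: [-0.1, 0.0, -0.4]
finger_gap: 92.8
finger_force: 0.0
```

```bash
python3 wp.py "[[380,-200,130]]"; python3 st.py
```

```text
t 15.15 now [ 1.493  0.735 -1.294  2.56   2.014  0.436  0.131] [ 391.5 -211.6  138.6   31.5    8.3    3.2] F [-0.082  0.04  -0.414] p [ 391.379 -211.922  138.561] fkerr [0.113 0.274 0.016]
shift [1.4  1.2  0.24] per row /5 [0.279 0.24  0.047] -> [ 381.  -201.1  130.6   29.7   12.7    4.9] [ 1.49  0.74 -1.29  2.56  1.92  0.42  0.21] 3
15.15 q [ 1.493  0.735 -1.294  2.56   2.014  0.436  0.131] p [ 391.379 -211.922  138.561] 
 [[-0.855 -0.054  0.516]
 [-0.017  0.997  0.077]
 [-0.519  0.057 -0.853]] tilt 31.444625445931855 tilt az 8.510134234550916 ytool elev 3.29403913393945 F [-0.082  0.04  -0.414] gap 92.76093740174764 0.0
```

>>> step_arm --rows '[[100,[0.8,0.4,0],0],[100,[0.8,0.4,0],0],[100,[0.8,0.4,0],0],[100,[0.8,0.4,0],0],[100,[0.8,0.4,0],0]]'

```text
t: 15.65
eef_pos: [374.6, -215.5, 132.3]
tool_rot: [-0.057, 2.616, 0.122]
force: [-0.1, 0.2, -0.3]
finger_gap: 93.0
finger_force: 0.0
```

```bash
python3 st.py; python3 wp.py "[[488,-176,150]]"
```

```text
15.65 q [ 1.535  0.747 -1.294  2.56   1.943  0.409  0.237] p [ 374.624 -215.535  132.26 ] 
 [[-0.866 -0.064  0.497]
 [-0.017  0.995  0.098]
 [-0.5    0.076 -0.862]] tilt 30.403347705596286 tilt az 11.134627374466778 ytool elev 4.359074331768522 F [-0.096  0.222 -0.325] gap 92.96116120453237 0.0
t 15.65 now [ 1.535  0.747 -1.294  2.56   1.943  0.409  0.237] [ 374.8 -215.3  132.2   30.4   10.9    4.3] F [-0.096  0.222 -0.325] p [ 374.624 -215.535  132.26 ] fkerr [ 0.14   0.229 -0.012]
shift [-10.77   3.35   4.49] per row /5 [-2.154  0.669  0.897] -> [ 488.  -176.   150.    30.4   10.9    4.3] [ 1.26  0.72 -1.25  2.42  1.81  0.45  0.2 ] 3
```

>>> step_arm --rows '[[100,[-2.15,0.67,0.9],0],[100,[-2.15,0.67,0.9],0],[100,[-2.15,0.67,0.9],0],[100,[-2.15,0.67,0.9],0],[100,[-2.15,0.67,0.9],-0.15]]'

```text
t: 16.15
eef_pos: [488.8, -175.5, 149.7]
tool_rot: [-0.253, 2.6, 0.07]
force: [0.2, -0.3, -0.1]
finger_gap: 93.0
finger_force: 0.0
```

```bash
python3 st.py; python3 - <<'E'
from h import *
import time
c,P=cap('wrist','w2.png'); np.save('w2.npy',P)
q=P.reshape(-1,3); q=q[np.isfinite(q).all(1)]; q=q[(q[:,0]>500)&(q[:,0]<650)&(q[:,1]>-210)&(q[:,1]<-110)]
def line(q,n):
    l=cv2.fitLine(q[:,:2].astype(np.float32),cv2.DIST_HUBER,0,.01,.01).ravel(); print(n,len(q),'deg',np.degrees(np.arctan2(l[1],l[0])),'pt',l[2:],'rect',cv2.minAreaRect(q[:,:2].astype(np.float32)),'zmed',np.median(q[:,2]))
line(q[(q[:,2]>41)&(q[:,2]<48)],'web'); line(q[(q[:,2]>84)&(q[:,2]<95)],'plate'); line(q[(q[:,2]>55)&(q[:,2]<84)],'platefront')
E
```

```text
16.15 q [ 1.245  0.707 -1.22   2.417  1.824  0.427  0.327] p [ 488.814 -175.546  149.708] 
 [[-0.846 -0.193  0.497]
 [-0.166  0.981  0.098]
 [-0.506  0.001 -0.862]] tilt 30.409418218935922 tilt az 11.20821490544864 ytool elev 0.052179535762756094 F [ 0.19  -0.251 -0.077] gap 93.0240779606317 0.0
web 1175 deg 12.089492 pt [ 568.725 -157.102] rect ((575.4207153320312, -161.0843048095703), (110.78190612792969, 37.01059341430664), 18.730571746826172) zmed 43.31535440822134
plate 221 deg -78.13164 pt [ 622.385 -145.612] rect ((623.7894287109375, -145.25311279296875), (8.727359771728516, 36.4775276184082), 10.522723197937012) zmed 87.05192382178666
platefront 764 deg -77.89355 pt [ 621.354 -145.725] rect ((621.4202880859375, -145.86892700195312), (3.284724473953247, 37.89970779418945), 11.903833389282227) zmed 71.28097405969433
```

View pics/w2.png

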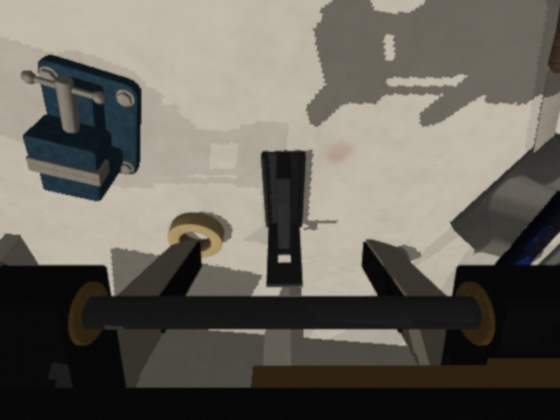

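```bash
python3 st.py "[544.1,-162.2,36]"; python3 wp.py "[[544.1,-162.2,36],[510,-168,200]]" g
```

```text
16.2 q [ 1.239  0.704 -1.219  2.412  1.825  0.424  0.339] p [ 493.336 -174.065  152.099] 
 [[-0.841 -0.206  0.501]
 [-0.181  0.978  0.099]
 [-0.511 -0.007 -0.86 ]] tilt 30.704399920078092 tilt az 11.215302635363654 ytool elev -0.41687458673020683 F [5.016 1.585 3.278] gap 93.24991455167097 0.0
shift cm tool [ 1.446  0.197 14.543] norm 14.615727262232157
t 16.2 now [ 1.239  0.704 -1.219  2.412  1.825  0.424  0.339] [ 493.4 -173.8  152.1   30.7   11.    -0.5] F [5.016 1.585 3.278] p [ 493.336 -174.065  152.099] fkerr [0.03 0.22 0.03]
shift [ 1.45  0.2  14.54] per row /5 [0.289 0.039 2.909] -> [ 553.6 -160.3   19.7   30.7   11.    -0.5] [ 1.06  1.08 -1.17  2.38  2.15  0.76  0.15] 4
shift [ -5.41  -0.01 -15.86] per row /5 [-1.082 -0.002 -3.173] -> [ 519.5 -166.1  183.7   30.7   11.    -0.5] [ 1.19  0.61 -1.17  2.35  1.61  0.33  0.5 ] 4
```

>>> step_arm --rows '[[100,[0.36,0.05,3.2],0],[100,[0.36,0.05,3.2],0],[100,[0.36,0.05,3.2],0],[100,[0.36,0.05,3.2],0],[100,[0,0,0],0]]'

```text
t: 16.7
eef_pos: [539.1, -162.6, 28.6]
tool_rot: [-0.251, 2.604, 0.075]
force: [-1.0, -0.3, 0.9]
finger_gap: 93.0
finger_force: 0.0
```

```bash
python3 st.py "[544.1,-162.2,36]"
```

```text
16.7 q [ 1.083  1.052 -1.176  2.399  2.127  0.738  0.132] p [ 539.088 -162.609   28.602] 
 [[-0.848 -0.192  0.493]
 [-0.163  0.981  0.101]
 [-0.504  0.005 -0.864]] tilt 30.25014495785038 tilt az 11.602283191881222 ytool elev 0.30645985389852276 F [-0.987 -0.287  0.908] gap 93.02610049746265 0.0
shift cm tool [-0.805 -0.052  1.512] norm 1.7138793962511614
```

>>> step_arm --rows '[[100,[-0.4,-0.03,0.75],0],[100,[-0.4,-0.02,0.75],0],[100,[0,0,0],0],[0,[0,0,0],0],[0,[0,0,0],0]]' --squeeze 50

```text
t: 17.2
eef_pos: [553.5, -162.0, 24.2]
tool_rot: [-0.253, 2.6, 0.067]
force: [0.6, -0.8, 0.7]
finger_gap: 81.4
finger_force: 0.0
```

>>> step_arm --rows '[[0,[0,0,0],0],[0,[0,0,0],0],[0,[0,0,0],0],[0,[0,0,0],0],[0,[0,0,0],0]]'

```text
t: 17.7
eef_pos: [553.5, -161.5, 23.4]
tool_rot: [-0.252, 2.6, 0.069]
force: [0.6, 0.2, -0.2]
finger_gap: 41.9
finger_force: 0.0
```

```bash
python3 st.py "[544.1,-162.2,36]"; python3 wp.py "[[500,-171,200],[424.6,256.6,200],[424.6,256.6,100],[504.6,272.1,100]]" g
```

```text
17.7 q [ 1.063  1.065 -1.166  2.376  2.132  0.744  0.136] p [ 553.538 -161.503   23.36 ] 
 [[-0.846 -0.192  0.497]
 [-0.166  0.981  0.097]
 [-0.506  0.    -0.862]] tilt 30.419760120258562 tilt az 11.097487308602325 ytool elev 0.0021966916916679852 F [ 0.619  0.151 -0.209] gap 41.92166502338207 0.0
shift cm tool [0.17  0.113 0.334] norm 0.3918461075632527
t 17.7 now [ 1.063  1.065 -1.166  2.376  2.132  0.744  0.136] [ 553.4 -161.1   23.5   30.4   10.9   -0.1] F [ 0.619  0.151 -0.209] p [ 553.538 -161.503   23.36 ] fkerr [-0.174  0.363  0.105]
shift [ -4.26   0.1  -16.09] per row /5 [-0.851  0.02  -3.217] -> [ 509.4 -169.1  183.6   30.4   10.9   -0.1] [ 1.2   0.6  -1.16  2.36  1.61  0.31  0.5 ] 4
shift [-0.67 43.41  0.34] per row /10 [-0.067  4.341  0.034] -> [434.1 258.4 183.6  30.4  10.9  -0.1] [ 0.02  0.59 -1.26  2.45  1.58  0.96 -0.65] 10
shift [5.07 0.01 8.62] per row /5 [1.013 0.002 1.724] -> [434.1 258.4  83.6  30.4  10.9  -0.1] [-0.14  0.84 -1.14  2.54  1.84  1.15 -0.94] 3
shift [-7.03 -0.    4.13] per row /5 [-1.405 -0.001  0.826] -> [514.1 273.9  83.6  30.4  10.9  -0.1] [-0.04  0.85 -1.09  2.38  1.86  1.04 -0.71] 2
```

>>> step_arm --rows '[[0,[0.17,0.1,0.35],0],[0,[0,0,0],0],[0,[0,0,0],0],[0,[0,0,0],0],[0,[0,0,0],0]]'

```text
t: 18.2
eef_pos: [553.6, -160.4, 19.4]
tool_rot: [-0.252, 2.6, 0.069]
force: [0.8, -0.2, -2.4]
finger_gap: 13.7
finger_force: 50.0
```

```bash
python3 st.py "[544.1,-162.2,36]"
```

```text
18.2 q [ 1.059  1.075 -1.165  2.378  2.14   0.754  0.13 ] p [ 553.592 -160.417   19.364] 
 [[-0.846 -0.192  0.497]
 [-0.166  0.981  0.098]
 [-0.506  0.    -0.862]] tilt 30.40557014488725 tilt az 11.113750620776493 ytool elev 0.011001388521928852 F [ 0.834 -0.171 -2.42 ] gap 13.652872585879413 49.97930645942688
shift cm tool [-0.009  0.008 -0.024] norm 0.0264995277194433
```

>>> step_arm --rows '[[0,[-0.3,0,-1],0],[0,[-0.85,0,-3.2],0],[0,[-0.95,0,-3.6],0],[0,[-1,0,-3.9],0],[0,[-1,0,-3.9],0]]'

```text
t: 18.7
eef_pos: [509.7, -168.2, 176.0]
tool_rot: [-0.252, 2.6, 0.071]
force: [-1.9, -0.7, -5.7]
finger_gap: 13.6
finger_force: 50.0
```

```bash
python3 - <<'E'
from h import *
P=np.load('topP.npy'); C=np.array([-142.757,64.417,1024.864]); a=np.radians(11.1)
d=np.array([np.cos(a),np.sin(a),0]); e=np.array([-d[1],d[0],0]); O=np.array([588,288.3,0])
for v in range(200,240):
    row=''
    for u in range(170,216):
        p=P[v,u]
        if not np.isfinite(p).all(): row+='?';continue
        r=p-C; t=((O-C)@d)/(r@d); s=C+t*r; b=(s-O)@e; dep=(p-O)@d
        row+=('#' if abs(dep)<5 else ('.' if dep>5 else '^')) 
        if u==193: zz=s[2]
        if abs(b)<1.2: zc=s[2]
    print(v,round(zz,1),row)
q=P[205:240,170:215].reshape(-1,3); q=q[np.isfinite(q).all(1)]
A=(q-O)@d;B=(q-O)@e; m=(abs(A)<5)&(abs(B)<35)&(q[:,2]>40)
l=cv2.fitLine(q[m][:,:2].astype(np.float32),cv2.DIST_HUBER,0,.01,.01).ravel();print('strip face dir',np.degrees(np.arctan2(l[1],l[0])),'A med',np.median(A[m]),'B ext',np.percentile(B[m],[1,99]))
E
python3 wp.py "[[500,-171,200],[424.6,256.6,200],[424.6,256.6,100],[504.6,272.1,100]]" g
```

```text
200 161.7 ^^^^^^^^^^^^^^^^^^^^^^^^^^^^^^^^^^^^^^^^^^^^^^
201 157.9 ^^^^^^^^^^^^^^^^^^^^^^^^^^^^^^^^^^^^^^^^^^^^^^
202 154.2 ^^^^^^^^^^^^^^^^^^^^^^^^^^^^^^^^^^^^^^^^^^^^^^
203 150.4 ^^^^^^^^^^^^^^^^^^^^^^^^^^^^^^^^^^^^^^^^^^^^^^
204 146.6 ^^^^^^^^^^^^^^^^^^^^^^^^^^^^^^^^^^^^^^^^^^^^^^
205 142.8 ^^^^^^^^^^^^^^^^^^^^^^^^^^^^^^^^^^^^^^^^^^^^..
206 139.0 ^^^^^^^^^^^^^^^^^^^^^^^^^^^^^^^^^^^^^.........
207 135.1 ^^^^^^^^^^^^^^^^^^^^^^^^^^^^^###..............
208 131.3 ^^^^^^^^^^^^^^^^^^^^^^.##########.............
209 127.4 ^^^^^^^^^^^^^^^###.....##########.............
210 123.5 ^^^^^^^.##########.....##########.............
211 119.5 ........############.############.............
212 115.6 .........#########################............
213 111.6 .........########################.............
214 107.6 .........############^###########.............
215 103.6 ..........########################............
216 99.6 ..........#########......#########............
217 95.6 ......?...#########......#########............
218 91.5 ..........##########.?...#########............
219 87.4 ...........
[... 1310 characters left out ...]
   30.5   11.     0. ] F [-1.89  -0.735 -5.689] p [ 509.736 -168.215  176.043] fkerr [0.036 0.121 0.012]
shift [-0.34 -0.08 -0.68] per row /5 [-0.069 -0.017 -0.135] -> [ 509.4 -169.1  183.6   30.5   11.     0. ] [ 1.2   0.59 -1.14  2.36  1.62  0.3   0.49] 1
shift [-0.64 43.41  0.4 ] per row /10 [-0.064  4.341  0.04 ] -> [434.1 258.4 183.6  30.5  11.    0. ] [ 0.02  0.59 -1.26  2.45  1.58  0.96 -0.65] 10
shift [ 5.07 -0.    8.62] per row /5 [ 1.014 -0.001  1.724] -> [434.1 258.4  83.6  30.5  11.    0. ] [-0.14  0.84 -1.14  2.54  1.84  1.15 -0.94] 3
shift [-7.02 -0.    4.13] per row /5 [-1.405 -0.001  0.826] -> [514.1 273.9  83.6  30.5  11.    0. ] [-0.03  0.85 -1.09  2.38  1.86  1.04 -0.71] 2
```

```bash
python3 wp.py "[[500,-170,158],[445,260.5,158],[466.4,264.8,107.7],[505.6,272.6,107.7]]" g
```

```text
t 18.7 now [ 1.194  0.614 -1.155  2.366  1.674  0.328  0.437] [ 509.8 -168.1  176.1   30.5   11.     0. ] F [-1.89  -0.735 -5.689] p [ 509.736 -168.215  176.043] fkerr [0.036 0.121 0.012]
shift [1.77 0.01 2.95] per row /5 [0.353 0.002 0.591] -> [ 509.4 -168.1  141.6   30.5   11.     0. ] [ 1.18  0.72 -1.18  2.4   1.86  0.44  0.28] 1
shift [-2.42 43.31  1.44] per row /10 [-0.242  4.331  0.144] -> [454.5 262.3 141.6  30.   11.1   0.1] [ 0.01  0.74 -1.27  2.45  1.68  1.07 -0.7 ] 10
shift [0.64 0.01 5.45] per row /5 [0.128 0.002 1.089] -> [475.7 266.6  91.3  30.   11.1   0.1] [-0.03  0.86 -1.19  2.45  1.81  1.13 -0.76] 2
shift [-3.46  0.02  2.  ] per row /5 [-0.692  0.003  0.4  ] -> [514.9 274.4  91.3  30.   11.1   0.1] [ 0.01  0.87 -1.17  2.37  1.81  1.09 -0.65] 1
```

>>> step_arm --rows '[[0,[-0.04,2.0,0.29],0],[0,[-0.04,2.9,0.29],0],[0,[-0.04,2.9,0.29],0],[0,[-0.04,2.9,0.29],0],[0,[-0.04,2.9,0.29],0]]'

```text
t: 19.2
eef_pos: [492.5, -32.9, 163.6]
tool_rot: [-0.252, 2.6, 0.068]
force: [0.5, 0.3, -3.8]
finger_gap: 13.7
finger_force: 50.0
```

>>> step_arm --rows '[[0,[-0.04,2.9,0.29],0],[0,[-0.04,2.9,0.29],0],[0,[-0.04,2.9,0.29],0],[0,[-0.04,2.9,0.29],0],[0,[-0.04,2.9,0.29],0]]'

```text
t: 19.7
eef_pos: [473.5, 111.3, 152.0]
tool_rot: [-0.253, 2.6, 0.068]
force: [0.3, 0.1, -3.4]
finger_gap: 13.9
finger_force: 50.0
```

>>> step_arm --rows '[[0,[-0.04,2.9,0.29],0],[0,[-0.04,2.9,0.29],0],[0,[-0.04,2.9,0.29],0],[0,[-0.04,2.9,0.29],0],[0,[-0.04,2.0,0.29],0]]'

```text
t: 20.2
eef_pos: [456.2, 247.8, 140.7]
tool_rot: [-0.255, 2.6, 0.071]
force: [0.2, -0.6, -4.1]
finger_gap: 13.6
finger_force: 50.0
```

```bash
python3 wp.py "[[455,262.5,107.7]]" g; python3 st.py | tail -5; python3 - <<'E'
from h import *
c,P=cap('wrist','w3.png'); np.save('w3.npy',P)
c,T=cap('top','t3.png'); np.save('t3.npy',T); a,b=c['frame'][150:290,120:300],0
E
```

```text
t 20.2 now [ 0.022  0.722 -1.241  2.476  1.714  1.041 -0.718] [455.6 248.1 140.6  30.5  11.2   0.1] F [ 0.186 -0.562 -4.058] p [456.157 247.77  140.742] fkerr [-0.594  0.362 -0.107]
shift [1.52 1.46 4.84] per row /5 [0.305 0.293 0.968] -> [464.4 264.4  91.3  30.5  11.2   0.1] [-0.06  0.85 -1.17  2.48  1.82  1.13 -0.81] 2
20.2 q [ 0.022  0.722 -1.241  2.476  1.714  1.041 -0.718] p [456.157 247.77  140.742] 
 [[-0.846 -0.194  0.496]
 [-0.167  0.981  0.099]
 [-0.506  0.001 -0.862]] tilt 30.401635552204496 tilt az 11.313071806045567 ytool elev 0.060524955325683506 F [ 0.186 -0.562 -4.058] gap 13.559917759135478 49.98045086860657
```

View pics/w3.png

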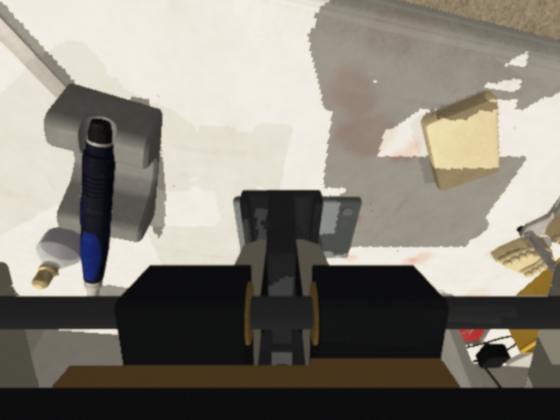

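View pics/t3.png

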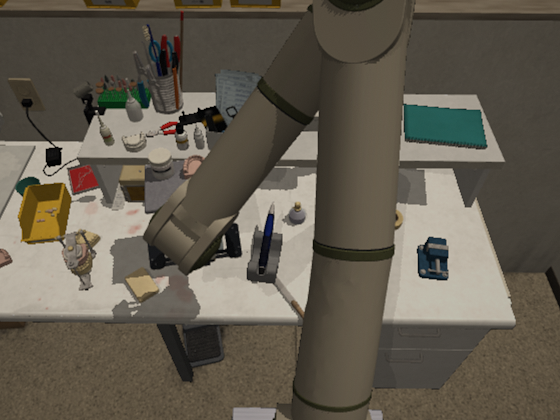

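```bash
python3 - <<'E'
from h import *
P=np.load('w3.npy'); a=np.radians(11.2); d=np.array([np.cos(a),np.sin(a),0]); e=np.array([-d[1],d[0],0]); O=np.array([589,289.3,0])
im=cv2.imread('pics/w3.png')
for v in range(190,262,5):
    row=P[v,220:375]; z=row[:,2]; B=(row-O)@e; A=(row-O)@d
    m=(z>5)&(z<16)
    print(v,'z med',np.nanmedian(z[m]) if m.any() else None,[ (int(220+i[0]),int(220+i[-1]),B[i[0]].round(1),B[i[-1]].round(1),A[i[0]].round(1)) for i in np.split(np.where(m)[0],np.where(np.diff(np.where(m)[0])>3)[0]+1) if len(i)>2])
# bracket: web top & plate
q=P[180:370,225:345].reshape(-1,3);q=q[np.isfinite(q).all(1)]
print(np.histogram(q[:,2],bins=range(0,260,10)))
for lo_,hi_ in ((160,168),(205,215)):
    m=(q[:,2]>lo_)&(q[:,2]<hi_)
    if m.sum()>5: print(lo_,m.sum(),'A',np.percentile((q[m]-O)@d,[2,50,98]),'B',np.percentile((q[m]-O)@e,[2,50,98]))
for nm,(u0,u1,v0,v1) in dict(bench1=(180,220,190,240),bench2=(380,420,200,240)).items(): print(nm,np.nanmedian(P[v0:v1,u0:u1,2]))
s=robot.read_state(); M=R.from_rotvec(s['tool_rot']).as_matrix(); gp=s['eef_pos']-19*M[:,2]; print('grasp A,B,z',(gp-O)@d,(gp-O)@e,gp[2])
E
```

```text
190 z med None []
195 z med None []
200 z med 7.257342294200484 [(233, 239, np.float64(-66.8), np.float64(-59.9), np.float64(-51.9)), (323, 361, np.float64(30.4), np.float64(71.2), np.float64(-53.0))]
205 z med 9.3036483668335 [(234, 239, np.float64(-65.9), np.float64(-60.5), np.float64(-47.1)), (323, 360, np.float64(30.7), np.float64(71.0), np.float64(-47.3))]
210 z med 9.386148373091373 [(235, 240, np.float64(-65.7), np.float64(-60.1), np.float64(-39.1)), (323, 359, np.float64(31.2), np.float64(71.4), np.float64(-41.0))]
215 z med 9.369259342709498 [(235, 241, np.float64(-66.8), np.float64(-59.7), np.float64(-29.4)), (322, 358, np.float64(31.0), np.float64(71.8), np.float64(-32.3))]
220 z med 9.267820466356852 [(236, 241, np.float64(-66.2), np.float64(-60.5), np.float64(-22.8)), (321, 356, np.float64(30.8), np.float64(71.0), np.float64(-22.9))]
225 z med 9.439911364689976 [(237, 242, np.float64(-66.0), np.float64(-60.0), np.float64(-14.1)), (321, 355, np.float64(31.5), np.float64(71.4), np.float64(-15.3))]
230 z med 9.096825842951546 [(238, 243, np.float64(-65.7), np.float64(-59.7)
[... 658 characters left out ...]
33.8))]
255 z med 9.548251407147859 [(325, 347, np.float64(41.9), np.float64(71.0), np.float64(42.6))]
260 z med None []
(array([1743,  216,   10,    0,    0,    0,    0,    0,    0,    0,    0,
          0, 2169, 1221,  919, 1285, 2795,  778,  249,  132, 1997, 5216,
       1903,    0,    0]), array([  0,  10,  20,  30,  40,  50,  60,  70,  80,  90, 100, 110, 120,
       130, 140, 150, 160, 170, 180, 190, 200, 210, 220, 230, 240, 250]))
160 2621 A [-173.158 -156.754  -67.656] B [-31.866 -14.866   2.37 ]
205 3991 A [-223.794 -215.971 -177.508] B [-27.199 -13.98   -1.01 ]
bench1 -0.6585973985129101
bench2 -0.8047256095772042
grasp A,B,z -147.6416580627414 -13.627006145714923 157.26617406953133
```

```bash
python3 wp.py "[[450,264.5,107.7],[465.9,267.7,107.7],[495.3,273.5,107.7],[505.1,275.4,107.7]]" g
```

```text
t 20.3 now [ 0.022  0.722 -1.242  2.474  1.715  1.04  -0.718] [455.6 249.5 140.8  30.5  11.5   0.2] F [ 0.09  -0.621 -2.659] p [456.24  249.188 140.881] fkerr [-0.593  0.361 -0.106]
shift [1.95 1.61 4.61] per row /5 [0.39  0.323 0.922] -> [459.4 266.4  91.3  30.5  11.5   0.2] [-0.07  0.85 -1.18  2.48  1.82  1.14 -0.83] 2
shift [-1.4   0.    0.82] per row /5 [-0.28   0.001  0.165] -> [475.3 269.6  91.3  30.5  11.5   0.2] [-0.05  0.85 -1.17  2.45  1.83  1.12 -0.78] 1
shift [-2.58 -0.    1.52] per row /5 [-0.517 -0.001  0.304] -> [504.7 275.4  91.3  30.5  11.5   0.2] [-0.02  0.86 -1.15  2.39  1.83  1.08 -0.7 ] 1
shift [-0.86 -0.    0.51] per row /5 [-0.172 -0.001  0.101] -> [514.5 277.3  91.3  30.5  11.5   0.2] [-0.01  0.86 -1.14  2.37  1.83  1.07 -0.67] 1
```

>>> step_arm --rows '[[0,[0.3,0.4,1.2],0],[0,[0.3,0.4,1.2],0],[0,[0.3,0.4,1.2],0],[0,[-0.35,0.41,1.83],0],[0,[0,0,0],0]]'

```text
t: 20.8
eef_pos: [476.7, 265.1, 89.6]
tool_rot: [-0.251, 2.602, 0.068]
force: [-0.4, -0.2, -3.5]
finger_gap: 13.7
finger_force: 50.0
```

```bash
python3 st.py "[495.3,273.5,107.7]"
```

```text
20.8 q [-0.045  0.855 -1.167  2.454  1.827  1.122 -0.782] p [476.698 265.061  89.6  ] 
 [[-0.847 -0.191  0.495]
 [-0.165  0.982  0.096]
 [-0.505 -0.    -0.863]] tilt 30.300139069211085 tilt az 10.986051105744 ytool elev -0.019291740416869006 F [-0.415 -0.186 -3.466] gap 13.742934113484205 49.981058835983276
shift cm tool [-2.629  0.472  1.34 ] norm 2.98823755465656
```

>>> step_arm --rows '[[0,[0,0.24,0],0],[0,[0,0.23,0],0],[0,[-1.1,0,0.53],0],[0,[-1.1,0,0.53],0],[0,[0,0,0],0]]'

```text
t: 21.3
eef_pos: [500.5, 275.0, 93.8]
tool_rot: [-0.25, 2.598, 0.069]
force: [-0.4, -0.0, -3.4]
finger_gap: 14.0
finger_force: 50.0
```

```bash
python3 st.py "[490.4,272.5,107.7]"; python3 st.py "[505.1,275.4,107.7]"|tail -1; python3 - <<'E'
from h import *
c,P=cap('wrist','w4.png'); a=np.radians(11.2); d=np.array([np.cos(a),np.sin(a),0]); e=np.array([-d[1],d[0],0]); O=np.array([589,289.3,0])
for v in range(190,300,10):
    row=P[v,200:400]; z=row[:,2]; B=(row-O)@e; A=(row-O)@d; i=np.where((z>5)&(z<16))[0]
    if len(i)>3: print(v,B[i[0]].round(1),B[i[-1]].round(1),A[i[0]].round(1),end=' | ')
# flange of bracket: widest symmetrical part in hand (z 65..90)
q=P.reshape(-1,3);q=q[np.isfinite(q).all(1)]; A=(q-O)@d;B=(q-O)@e
for z0 in range(64,100,4):
    m=(q[:,2]>=z0)&(q[:,2]<z0+4)&(abs(B)<40)&(A>-130)&(A<10)
    if m.sum()>10: print('\nz',z0,m.sum(),'A',np.percentile(A[m],[2,98]).round(1),'B',np.percentile(B[m],[1,99]).round(1),end='')
E
```

```text
21.3 q [-0.025  0.853 -1.156  2.398  1.82   1.095 -0.712] p [500.542 275.04   93.792] 
 [[-0.846 -0.191  0.499]
 [-0.164  0.982  0.097]
 [-0.508  0.    -0.861]] tilt 30.530026856381344 tilt az 11.035605258216727 ytool elev 0.01949197910032135 F [-0.391 -0.03  -3.353] gap 13.967158059034157 49.98069405555725
shift cm tool [ 0.193 -0.055  0.172] norm 0.26397966850867044
shift cm tool [-1.098 -0.051  0.933] norm 1.4414659317630738
200 -65.9 72.0 -50.6 | 210 -66.5 71.3 -38.1 | 220 -65.7 72.0 -26.2 | 230 -65.7 71.3 -10.8 | 240 -66.2 70.7 3.9 | 250 -65.5 71.3 19.3 | 260 -65.1 71.0 36.8 | 
z 72 113 A [-124.3 -123. ] B [-17.2  24.4]
z 76 1803 A [-124.5  -86.5] B [-16.1  23. ]
z 80 342 A [-124.8  -90.6] B [-18.4  25.4]
z 84 875 A [-124.5  -91.6] B [-18.4  25.1]
z 88 203 A [-124.9  -98.4] B [-10.7  16.7]
z 92 268 A [-124.8 -100.1] B [-14.4  21. ]
z 96 324 A [-124.8 -102.5] B [-16.5  23.9]
```

>>> step_arm --rows '[[0,[0.15,-0.05,0.26],0],[0,[0,0,0],0],[0,[-0.26,0,0.15],0],[0,[-0.26,0,0.15],0],[0,[0,0,0],0]]'

```text
t: 21.85
eef_pos: [505.9, 275.8, 89.8]
tool_rot: [-0.252, 2.6, 0.069]
force: [-0.5, -0.7, -3.7]
finger_gap: 13.8
finger_force: 50.0
```

```bash
cat > sf.py <<'E'
from h import *
s=robot.read_state();M=R.from_rotvec(s['tool_rot']).as_matrix();gp=s['eef_pos']-19*M[:,2]; a=np.radians(11.2); d=np.array([np.cos(a),np.sin(a),0]); e=np.array([-d[1],d[0],0]); O=np.array([589,289.3,0])
F=s['force']; z=M[:,2]
print('t',s['t'],'bracket A',(gp-O)@d+85,'B',(gp-O)@e,'z',gp[2]-35.7,'F A,B,z',F@d,F@e,F[2],'torque',s['torque'],'tilt',np.degrees(np.arccos(-z[2])),'gap',s['finger_gap'],s['finger_force'],'q',s['joint_positions'])
E
python3 sf.py
```

```text
t 21.85 bracket A -8.742417665858923 B 2.9610268759853478 z 70.44934994905661 F A,B,z -0.6188294443469409 -0.5519256345817777 -3.7033182201088053 torque [-0.119  0.903 -0.006] tilt 30.434114976154746 gap 13.825458475589162 49.98085856437683 q [-0.022  0.862 -1.149  2.389  1.828  1.092 -0.702]
```

>>> step_arm --rows '[[0,[-0.17,0,0.1],0],[0,[-0.17,0,0.1],0],[0,[0,0,0],0],[0,[0,0,0],0],[0,[0,0,0],0]]'

```text
t: 22.35
eef_pos: [509.3, 276.5, 89.7]
tool_rot: [-0.253, 2.6, 0.069]
force: [0.6, 0.6, -3.8]
finger_gap: 13.6
finger_force: 50.0
```

```bash
python3 sf.py
```

```text
t 22.35 bracket A -5.262935984809076 B 2.9230145425001006 z 70.40966308658147 F A,B,z 0.6913790610826656 0.4823935392011798 -3.76100805697983 torque [-0.102  0.914 -0.007] tilt 30.417937371288037 gap 13.55128165539257 49.98102307319641 q [-0.018  0.863 -1.147  2.382  1.828  1.088 -0.692]
```

Claw tips are about 7 mm past the strip plane with no contact force. I'll push on against the button.

>>> step_arm --rows '[[0,[-0.17,0,0.1],0],[0,[-0.17,0,0.1],0],[0,[-0.09,0,0.05],0],[0,[0,0,0],0],[0,[0,0,0],0]]'

```text
t: 22.85
eef_pos: [513.9, 277.4, 89.6]
tool_rot: [-0.253, 2.601, 0.069]
force: [-4.7, -0.3, -2.7]
finger_gap: 13.7
finger_force: 50.0
```

```bash
python3 sf.py
```

```text
t 22.85 bracket A -0.6032306930675304 B 2.9302197560215504 z 70.32080559419515 F A,B,z -4.65082195356524 0.5843212545688337 -2.732292098989469 torque [-0.202  1.495  0.035] tilt 30.388140864738084 gap 13.736751086257916 49.980588555336 q [-0.014  0.864 -1.144  2.372  1.827  1.082 -0.678]
```

>>> step_arm --rows '[[0,[-0.09,0,0.05],0],[0,[-0.09,0,0.05],0],[0,[0,0,0],0],[0,[0,0,0],0],[0,[0,0,0],0]]'

```text
t: 23.35
eef_pos: [515.8, 277.8, 89.6]
tool_rot: [-0.253, 2.601, 0.069]
force: [-6.3, -1.4, -2.5]
finger_gap: 13.4
finger_force: 50.0
```

```bash
python3 sf.py
```

```text
t 23.35 bracket A 1.3390413092419067 B 2.9302552231773236 z 70.27030264966756 F A,B,z -6.479555190078587 -0.18869053274336678 -2.4628708939634985 torque [-0.265  1.787  0.048] tilt 30.36540125949716 gap 13.399635306854147 49.98184382915497 q [-0.012  0.865 -1.143  2.368  1.827  1.079 -0.673]
```

>>> step_arm --rows '[[0,[-0.09,0,0.05],0],[0,[-0.04,0,0.025],0],[0,[0,0,0],0],[0,[0,0,0],0],[0,[0,0,0],0]]'

```text
t: 23.85
eef_pos: [515.9, 277.9, 89.5]
tool_rot: [-0.255, 2.602, 0.069]
force: [-14.5, -2.1, 2.6]
finger_gap: 13.8
finger_force: 50.0
```

```bash
python3 sf.py
```

```text
t 23.85 bracket A 1.4697871265200178 B 3.0262108709307416 z 70.21444054364197 F A,B,z -14.66878262579815 0.7503752955109648 2.638911809043228 torque [-0.518  2.39  -0.209] tilt 30.274984531051064 gap 13.83013225472901 50.000460147857666 q [-0.011  0.865 -1.143  2.367  1.826  1.077 -0.669]
```

>>> step_arm --rows '[[0,[0.06,0,-0.035],0],[0,[0.13,0,0.215],0],[0,[0.13,0,0.215],0],[0,[0.13,0,0.215],0],[0,[0,0,0],0]]'

```text
t: 24.35
eef_pos: [515.7, 278.1, 81.9]
tool_rot: [-0.255, 2.602, 0.069]
force: [-8.6, -0.6, -4.2]
finger_gap: 13.7
finger_force: 50.0
```

```bash
python3 sf.py
```

```text
t 24.35 bracket A 1.3511678398097047 B 3.276363955113062 z 62.58967929754965 F A,B,z -8.53946847187718 1.0941743827546289 -4.152455520576237 torque [-0.32   2.259  0.066] tilt 30.317194666800447 gap 13.7082241230296 49.98282730579376 q [-0.018  0.881 -1.136  2.372  1.845  1.089 -0.685]
```

>>> step_arm --rows '[[0,[0.1,0,0.17],0],[0,[0.1,0,0.17],0],[0,[0,0,0],0],[0,[0,0,0],0],[0,[0,0,0],0]]'

```text
t: 24.85
eef_pos: [515.7, 278.1, 77.8]
tool_rot: [-0.255, 2.602, 0.069]
force: [-7.8, 0.3, -4.1]
finger_gap: 14.0
finger_force: 50.0
```

```bash
python3 sf.py
```

```text
t 24.85 bracket A 1.3540836109812915 B 3.2120644953953503 z 58.495182299977174 F A,B,z -7.638921325737617 1.8068627187443569 -4.078939254302157 torque [-0.254  2.197  0.119] tilt 30.286771160929266 gap 14.027151387830779 49.981656074523926 q [-0.021  0.89  -1.132  2.373  1.854  1.094 -0.692]
```

>>> step_arm --rows '[[0,[0.1,0,0.17],0],[0,[0.05,0,0.085],0],[0,[0,0,0],0],[0,[0,0,0],0],[0,[0,0,0],0]]'

```text
t: 25.35
eef_pos: [515.7, 278.3, 75.3]
tool_rot: [-0.255, 2.601, 0.07]
force: [-10.8, -1.6, 1.9]
finger_gap: 13.5
finger_force: 50.0
```

```bash
python3 sf.py
```

```text
t 25.35 bracket A 1.3995647437929364 B 3.415266652810369 z 56.04147515380775 F A,B,z -10.897902152271469 0.5354015530106405 1.9379608391562293 torque [-0.273  2.046 -0.009] tilt 30.340115829646134 gap 13.467406030151858 49.99314308166504 q [-0.024  0.896 -1.13   2.375  1.86   1.099 -0.698]
```

>>> step_arm --rows '[[0,[0.05,0,0.085],0],[0,[0.05,0,0.085],0],[0,[0,0,0],0],[0,[0,0,0],0],[0,[0,0,0],0]]'

```text
t: 25.85
eef_pos: [515.6, 278.4, 74.1]
tool_rot: [-0.256, 2.6, 0.07]
force: [-15.2, -3.2, 9.8]
finger_gap: 13.7
finger_force: 50.0
```

```bash
python3 sf.py
```

```text
t 25.85 bracket A 1.2800451964188397 B 3.548533279279524 z 54.776928249781506 F A,B,z -15.527618564381923 -0.1858163002249832 9.776523420918775 torque [-0.399  1.566 -0.156] tilt 30.41301487213466 gap 13.701604597974526 50.00499486923218 q [-0.025  0.899 -1.129  2.377  1.865  1.102 -0.701]
```

>>> step_arm --rows '[[0,[0.05,0,-0.03],0],[0,[0.1,0,0.05],0],[0,[0.05,0,0.085],0],[0,[0,0,0],0],[0,[0,0,0],0]]'

```text
t: 26.35
eef_pos: [515.2, 278.4, 72.6]
tool_rot: [-0.255, 2.598, 0.07]
force: [-12.6, -3.6, 10.3]
finger_gap: 13.6
finger_force: 50.0
```

```bash
python3 sf.py
```

```text
t 26.35 bracket A 0.8233636280758674 B 3.636228242904557 z 53.27768477059152 F A,B,z -13.088294491991103 -1.082151025150736 10.328382376893858 torque [-0.354  0.947 -0.165] tilt 30.507054216811678 gap 13.598491078998347 50.00294208526611 q [-0.028  0.903 -1.128  2.379  1.87   1.107 -0.708]
```

>>> step_arm --rows '[[0,[0.1,0,0.09],0],[0,[0.05,0,0.085],0],[0,[0,0,0],0],[0,[0,0,0],0],[0,[0,0,0],0]]'

```text
t: 26.85
eef_pos: [514.8, 278.4, 70.8]
tool_rot: [-0.256, 2.598, 0.07]
force: [-14.3, -4.9, 15.3]
finger_gap: 13.7
finger_force: 50.0
```

```bash
python3 sf.py; python3 - <<'E'
from h import *
c,P=cap('wrist','w5.png'); a=np.radians(11.2); d=np.array([np.cos(a),np.sin(a),0]); e=np.array([-d[1],d[0],0]); O=np.array([589,289.3,0])
q=P.reshape(-1,3);q=q[np.isfinite(q).all(1)]; A=(q-O)@d;B=(q-O)@e
m=(abs(B-3)>10)&(abs(B-3)<24)&(A>-130)&(A<-60)&(q[:,2]>45)&(q[:,2]<85)
for a0 in range(-130,-60,6):
    k=m&(A>=a0)&(A<a0+6)
    if k.sum()>5: print(a0,k.sum(),np.percentile(q[k][:,2],[5,50,95]).round(1))
c,P=cap('scene','s5.png')
cv2.imwrite('pics/s5c.png',cv2.resize(c['frame'][100:260,240:400,::-1],None,fx=3.7,fy=3.7,interpolation=cv2.INTER_CUBIC))
E
```

```text
t 26.85 bracket A 0.4039192881947855 B 3.7190544234788345 z 51.43938774365263 F A,B,z -14.936362853132275 -2.003504728597748 15.296327437974794 torque [-0.497  0.819 -0.273] tilt 30.54976522559581 gap 13.70923150994068 50.004252791404724 q [-0.03   0.907 -1.127  2.381  1.876  1.111 -0.713]
-112 491 [51.8 55.2 62.1]
-106 382 [54.7 56.1 62.7]
-100 429 [55.1 60.6 84.6]
-94 677 [55.5 74.1 82.5]
-88 449 [55.7 62.5 72.7]
-82 273 [55.9 56.9 63.6]
-76 111 [56.  56.7 58.8]
```

View pics/s5c.png

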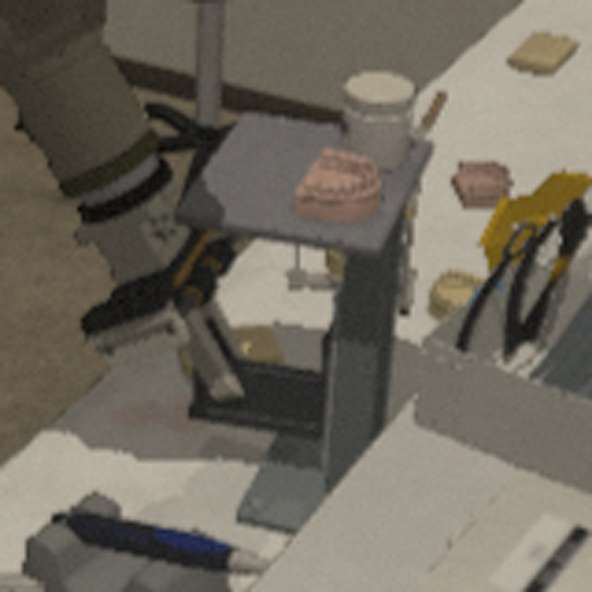

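```bash
cat > lev.py <<'E'
from h import *
a=np.radians(11.2); d=np.array([np.cos(a),np.sin(a),0]); e=np.array([-d[1],d[0],0]); O=np.array([589,289.3,0])
def lev(P,nm,Bc,A0,z0,z1):
    q=P.reshape(-1,3);q=q[np.isfinite(q).all(1)]; A=(q-O)@d-A0;B=(q-O)@e-Bc
    m=(abs(B)>9)&(abs(B)<17)&(A>-108)&(A<-60)&(q[:,2]>z0)&(q[:,2]<z1)
    x=[];y=[]
    for a0 in range(-108,-60,4):
        k=m&(A>=a0)&(A<a0+4)
        if k.sum()>8: x.append(a0+2); y.append(np.percentile(q[k][:,2],15))
    if len(x)>2:
        c=np.polyfit(x,y,1); print(nm,'flange slope deg',np.degrees(np.arctan(c[0])).round(2),'z at plate',c[1].round(1),np.round(y,1))
def scene(P,Bc,A0):
    q=P.reshape(-1,3);q=q[np.isfinite(q).all(1)]; A=(q-O)@d-A0;B=(q-O)@e-Bc
    m=(abs(B)<26)&(q[:,2]>35)&(q[:,2]<125)
    for a0 in range(-60,-6,6):
        k=m&(A>=a0)&(A<a0+6)
        if k.sum()>8: print(a0,k.sum(),np.percentile(q[k][:,2],[1,4,96,99]).round(1))
E
python3 - <<'E'
from lev import *
lev(np.load('w3.npy'),'w3',-14.2,-62.6,118,140)
c,P=cap('wrist'); lev(P,'now',3.3,.8,45,70)
c,P=cap('scene'); scene(P,3.3,.8)
E
python3 sf.py
```

```text
w3 flange slope deg -0.25 z at plate 125.2 [125.5 125.7 125.6 125.6 125.5 125.7 125.7 125.5 125.5 125.3]
now flange slope deg 2.58 z at plate 59.6 [54.7 55.1 55.2 55.5 55.5 55.8 55.9 56.1 56.2]
-60 36 [53.2 56.8 94.8 95.9]
-54 36 [52.5 54.4 95.  95.8]
-48 33 [55.4 56.  96.8 97.9]
-42 39 [52.4 54.1 96.1 97.9]
-36 38 [51.2 55.  95.8 97. ]
-30 36 [53.6 55.4 97.1 97.6]
-24 43 [53.6 56.2 96.5 97.6]
-18 38 [53.6 55.2 96.9 97.1]
-12 23 [ 56.2  56.5 121.5 121.9]
t 27.05 bracket A 0.4061960259537898 B 3.696740302795292 z 51.433754636542716 F A,B,z -15.519266315283685 -2.444285384707318 15.331163255080245 torque [-0.473  0.879 -0.225] tilt 30.547530490708958 gap 13.672068719824278 50.00432252883911 q [-0.03   0.907 -1.127  2.381  1.875  1.111 -0.713]
```

>>> step_arm --rows '[[0,[-0.07,0,-0.12],0],[0,[-0.07,0,-0.12],0],[0,[-0.07,0,-0.12],0],[0,[0,0,0],0],[0,[0,0,0],0]]'

```text
t: 27.55
eef_pos: [515.1, 277.7, 73.1]
tool_rot: [-0.253, 2.601, 0.069]
force: [-5.4, 0.9, -3.8]
finger_gap: 13.9
finger_force: 50.0
```

```bash
python3 sf.py; python3 - <<'E'
from lev import *
c,P=cap('wrist'); lev(P,'now',3.3,.8,45,75)
E
```

```text
t 27.55 bracket A 0.6407768800721243 B 2.9592348485837157 z 53.7973380652992 F A,B,z -5.1225074474278145 1.9022583007387452 -3.7795083810853485 torque [-0.166  2.204  0.206] tilt 30.374657535164676 gap 13.943718393144852 50.0003707408905 q [-0.026  0.9   -1.128  2.378  1.866  1.104 -0.706]
now flange slope deg 2.14 z at plate 61.3 [57.2 57.6 57.7 57.8 58.1 58.4 58.2 58.3 58.5]
```

>>> step_arm --rows '[[0,[0.09,0,-0.05],0],[0,[0,0,0],0],[0,[0,0,0],0],[0,[0,0,0],0],[0,[0,0,0],0]]'

```text
t: 28.1
eef_pos: [514.9, 277.5, 73.5]
tool_rot: [-0.252, 2.599, 0.068]
force: [1.1, 0.7, -4.1]
finger_gap: 13.6
finger_force: 50.0
```

```bash
python3 sf.py
```

```text
t 28.1 bracket A 0.40786314017671543 B 2.8286961471288787 z 54.2208618944685 F A,B,z 1.1736571395142854 0.4450379290778556 -4.119463758563027 torque [-0.139  0.966  0.054] tilt 30.47455937504907 gap 13.643609016745081 49.99758839607239 q [-0.027  0.9   -1.128  2.379  1.866  1.106 -0.709]
```

>>> step_arm --rows '[[0,[0.09,0,-0.05],0],[0,[0,0,0],0],[0,[0,0,0],0],[0,[0,0,0],0],[0,[0,0,0],0]]'

```text
t: 28.6
eef_pos: [514.5, 277.4, 73.8]
tool_rot: [-0.251, 2.598, 0.068]
force: [4.5, 1.1, -4.8]
finger_gap: 13.8
finger_force: 50.0
```

```bash
python3 sf.py; python3 - <<'E'
from lev import *
c,P=cap('wrist'); lev(P,'now',3.3,.0,45,75)
E
```

```text
t 28.6 bracket A -0.06319321036352221 B 2.8675217694617543 z 54.417271803460636 F A,B,z 4.667840392563755 0.19298212717560567 -4.7991485714755795 torque [-0.018  0.408  0.061] tilt 30.5336355471142 gap 13.774931401633458 49.99734163284302 q [-0.028  0.9   -1.129  2.381  1.867  1.108 -0.712]
now flange slope deg 2.06 z at plate 61.7 [57.9 58.1 58.2 58.3 58.5 58.8 58.8 58.9 59. ]
```

>>> step_arm --rows '[[0,[-0.09,0,0.02],0],[0,[-0.05,0,-0.086],0],[0,[-0.05,0,-0.086],0],[0,[0,0,0],0],[0,[0,0,0],0]]'

```text
t: 29.15
eef_pos: [514.2, 277.3, 75.5]
tool_rot: [-0.252, 2.6, 0.068]
force: [2.7, 0.9, -6.1]
finger_gap: 13.3
finger_force: 50.0
```

```bash
python3 sf.py; python3 - <<'E'
from lev import *
c,P=cap('wrist'); lev(P,'now',3.3,.0,45,75)
E
```

```text
t 29.15 bracket A -0.3003307593992304 B 2.7732940106962745 z 56.20212494503603 F A,B,z 2.8084149121302935 0.39252697801999564 -6.123406388412958 torque [-0.119  0.877 -0.029] tilt 30.4128779569391 gap 13.304542021848677 49.995657205581665 q [-0.026  0.895 -1.13   2.379  1.861  1.103 -0.705]
now flange slope deg 1.8 z at plate 63.2 [59.7 60.  60.2 60.2 60.4 60.6 60.7 60.7 60.8]
```

>>> step_arm --rows '[[0,[-0.12,0,0.07],0],[0,[0.05,0,0.086],0],[0,[0.05,0,0.086],0],[0,[0.05,0,0.086],0],[0,[0.05,0,0.086],0]]'

```text
t: 29.7
eef_pos: [514.8, 277.9, 72.4]
tool_rot: [-0.255, 2.599, 0.069]
force: [-12.0, -4.6, 12.6]
finger_gap: 13.5
finger_force: 50.0
```

>>> step_arm --rows '[[0,[0.05,0,0.086],0],[0,[0,0,0],0],[0,[0,0,0],0],[0,[0,0,0],0],[0,[0,0,0],0]]'

```text
t: 30.2
eef_pos: [514.7, 278.0, 72.1]
tool_rot: [-0.256, 2.598, 0.069]
force: [-11.7, -5.2, 15.4]
finger_gap: 13.9
finger_force: 50.0
```

```bash
python3 sf.py; python3 - <<'E'
from lev import *
c,P=cap('wrist'); lev(P,'now',3.3,.6,45,75)
E
```

```text
t 30.2 bracket A 0.297579599865216 B 3.321838855738929 z 52.731288164050895 F A,B,z -12.530070480665131 -2.8375301046370587 15.4028463814688 torque [-0.695  0.48  -0.504] tilt 30.53761150067591 gap 13.913816612417152 50.0062894821167 q [-0.028  0.904 -1.128  2.381  1.872  1.11  -0.71 ]
now flange slope deg 2.83 z at plate 61.4 [55.9 56.3 56.7 56.7 56.9 57.4 57.3 57.4 57.6]
```

>>> step_arm --rows '[[0,[-0.27,0,-0.456],0],[0,[-0.27,0,-0.456],0],[0,[-0.27,0,-0.456],0],[0,[-0.27,0,-0.456],0],[0,[-0.27,0,-0.456],0]]' --squeeze 60

```text
t: 30.75
eef_pos: [515.9, 276.6, 91.7]
tool_rot: [-0.248, 2.611, 0.068]
force: [26.2, 17.7, -78.4]
finger_gap: 13.6
finger_force: 59.8
```

>>> step_arm --rows '[[0,[0,0,0],0],[0,[0,0,0],0],[0,[0.05,0,-0.03],0],[0,[0.15,0,0.26],0],[0,[0.2,0,0.345],0]]'

```text
t: 31.25
eef_pos: [516.4, 277.8, 89.9]
tool_rot: [-0.251, 2.599, 0.068]
force: [1.0, -0.4, -0.2]
finger_gap: 13.4
finger_force: 60.0
```

>>> step_arm --rows '[[0,[0.2,0,0.345],0],[0,[0.2,0,0.345],0],[0,[0.15,0,0.26],0],[0,[0.076,0,0.129],0],[0,[0.076,0,0.129],0]]'

```text
t: 31.75
eef_pos: [515.8, 278.8, 79.0]
tool_rot: [-0.255, 2.594, 0.07]
force: [-12.1, -6.8, 30.7]
finger_gap: 13.7
finger_force: 60.0
```

>>> step_arm --rows '[[0,[0.076,0,0.129],0],[0,[0.02,0,0.035],0],[0,[0,0,0],0],[0,[0,0,0],0],[0,[0,0,0],0]]'

```text
t: 32.25
eef_pos: [515.8, 278.9, 78.6]
tool_rot: [-0.256, 2.591, 0.071]
force: [-13.3, -8.5, 35.3]
finger_gap: 13.6
finger_force: 60.0
```

```bash
python3 sf.py; python3 - <<'E'
from lev import *
c,P=cap('wrist'); lev(P,'now',3.0,.8,45,75)
E
```

```text
t 32.25 bracket A 1.4105036217045637 B 4.001702898351625 z 59.24566810246746 F A,B,z -14.74031633108976 -5.7345690294301095 35.343469496047945 torque [-0.818 -1.467 -0.883] tilt 30.92000923057236 gap 13.567648390319732 60.03403723239899 q [-0.026  0.892 -1.134  2.379  1.865  1.107 -0.705]
now flange slope deg 3.18 z at plate 59.7 [53.7 54.1 54.3 54.5 54.8 55.1 55.1 55.5 55.6 55.8 56.  56.3]
```

>>> step_arm --rows '[[0,[-0.07,0,0.04],0],[0,[0,0,0],0],[0,[0.07,0,-0.04],0],[0,[0.03,0,0.05],0],[0,[-0.07,0,0.04],0]]'

```text
t: 32.8
eef_pos: [515.9, 279.0, 78.4]
tool_rot: [-0.257, 2.591, 0.071]
force: [-24.0, -11.8, 47.1]
finger_gap: 13.4
finger_force: 60.1
```

```bash
python3 sf.py; python3 - <<'E'
from lev import *
c,P=cap('wrist'); lev(P,'now',3.0,.8,45,75)
E
```

```text
t 32.8 bracket A 1.4852182102325315 B 4.092923709439723 z 59.03374203506904 F A,B,z -25.818497193511668 -6.908321868622192 47.05452279585081 torque [-1.344 -1.18  -1.163] tilt 30.914540697092708 gap 13.353658892309493 60.072110295295715 q [-0.026  0.893 -1.134  2.379  1.866  1.108 -0.704]
now flange slope deg 3.19 z at plate 59.6 [53.4 54.  54.1 54.3 54.5 54.9 55.1 55.4 55.5 55.6 55.8 56. ]
```

>>> step_arm --rows '[[0,[-0.05,0,-0.17],0],[0,[-0.05,0,-0.17],0],[0,[0,0,0],0],[100,[0,0,0],0],[100,[0,0,0],0]]'

```text
t: 33.35
eef_pos: [515.4, 278.0, 77.8]
tool_rot: [-0.253, 2.599, 0.069]
force: [-0.1, -0.1, -0.8]
finger_gap: 24.8
finger_force: 0.0
```

>>> step_arm --rows '[[100,[0,0,0],0],[100,[0,0,0],0],[100,[0,0,0],0],[100,[0,0,0],0],[100,[0,0,0],0]]'

```text
t: 33.85
eef_pos: [515.2, 277.6, 77.1]
tool_rot: [-0.253, 2.6, 0.069]
force: [0.7, 0.0, 0.0]
finger_gap: 65.3
finger_force: 0.0
```

>>> step_arm --rows '[[100,[0,0,0],0],[100,[0,0,0],0],[100,[0,0,0],0],[100,[0.4,0,-0.24],0],[100,[0.9,0,-0.5],0]]'

```text
t: 34.35
eef_pos: [500.4, 274.6, 77.0]
tool_rot: [-0.251, 2.6, 0.069]
force: [0.5, 0.1, 0.1]
finger_gap: 92.7
finger_force: 0.0
```

>>> step_arm --rows '[[100,[1.7,0,-1],0],[100,[1.7,0,-1],0],[100,[1.7,0,-1],0],[100,[0,0,-1.5],0],[100,[0,0,-1.5],0]]'

```text
t: 34.85
eef_pos: [425.9, 260.2, 102.7]
tool_rot: [-0.256, 2.601, 0.069]
force: [0.3, 0.7, -0.1]
finger_gap: 93.0
finger_force: 0.0
```

>>> step_arm --rows '[[100,[0,0,-1],0],[100,[0,0,0],0],[100,[0,0,0],0],[100,[0,0,0],0],[100,[0,0,0],0]]'

```text
t: 35.35
eef_pos: [422.7, 259.3, 110.9]
tool_rot: [-0.252, 2.601, 0.068]
force: [0.3, -0.6, -0.4]
finger_gap: 93.0
finger_force: 0.0
```

```bash
python3 sf.py; python3 - <<'E'
from lev import *
c,P=cap('wrist','w6.png'); lev(P,'now',3.0,.8,45,75)
q=P.reshape(-1,3);q=q[np.isfinite(q).all(1)];A=(q-O)@d;B=(q-O)@e-3
for z0 in range(48,150,8):
    m=(abs(B)<21)&(q[:,2]>=z0)&(q[:,2]<z0+8)&(A>-125)&(A<12)
    if m.sum()>10: print(z0,m.sum(),np.percentile(A[m],[2,50,98]).round(1))
s=robot.read_state(); F=np.linalg.norm(s['force']); ok=((abs(B)<15)&(A>-105)&(A<-60)&(q[:,2]>48)&(q[:,2]<105)).sum()
print('F',F,'bracket pts',ok)
if F<4 and ok>200: print('closing',workorder.close_job())
E
```

```text
t 35.35 bracket A -93.59116584810573 B 2.871497143893794 z 91.6349546139034 F A,B,z 0.14176352988834598 -0.6831814085491629 -0.42371463675414983 torque [ 0.049  0.342 -0.049] tilt 30.377874955260186 gap 92.98932910765174 0.0 q [-0.116  0.787 -1.215  2.541  1.754  1.139 -0.903]
now flange slope deg 2.15 z at plate 59.5 [55.5 55.7 55.8 55.9 56.2 56.1 56.4 56.5 56.7 57.  56.9 57.2]
48 334 [-109.4 -107.8  -89. ]
56 1360 [-109.3  -81.5  -31.9]
64 263 [-109.9 -107.   -41.3]
72 152 [-110.3 -109.2 -107.7]
80 257 [-110.7 -109.     1.9]
88 547 [-110.7  -98.8    1.4]
96 549 [-35.4  -6.8   1.7]
104 357 [-8.1 -6.1  2.3]
112 287 [-8.4 -7.   1.9]
F 0.7268628655866132 bracket pts 614
the job is handed in; nothing more can be done
closing None
```

View pics/w6.png

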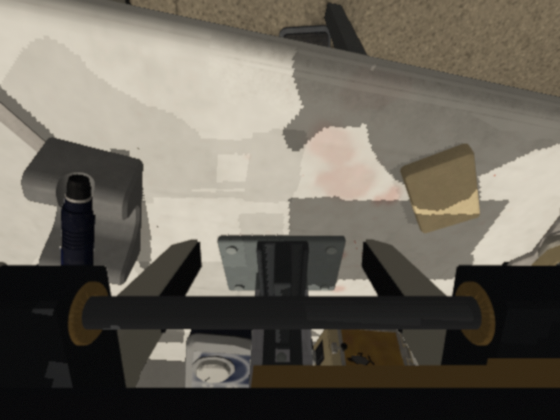

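I handed the job in at about 35 s with the bracket hanging in the strip, the gripper open and clear, and the tape, torch and wax block not handled. It rests about 2° nose-down at the measured home height and held against about 78 N of upward pull. I take that as the lock button having snapped in, but I could neither see nor read the button.

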